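# Pull the blanking plugs from the station block

## Robot

A 7-joint arm with a two-finger parallel gripper is mounted at the origin on the work surface. World frame = base frame: x ahead of the robot, y to its left, z up, the work surface at z = 0. Lengths are in m, angles in rad, forces in N, time in s.
With the tool pointing down it reaches from about 0.4 to 0.85 m from the base axis. Payload 10.4 kg.
Tool frame: the origin (TCP) lies midway between the tips of the shut fingers; the grasp point (between the pads) lies 19 mm behind it; z points along the fingers, y is the line along which they close (so a half turn about z gives the same grasp; the last joint's range is limited). The gripper opens to 87 mm and grips with 3 to 60 N. Pads are 19 mm wide; open, the fingers measure 117 mm over their backs; the gripper's body (75 mm by 190 mm) begins 51 mm behind the grasp point.
Start: joints at [-1.328, 0.332, -0.065, 1.46, 0.022, 1.35, -0.088], TCP at [0.164, 0.603, 0.223] pointing down, gripper open.
Joint ranges: [-2.6, 2.6], [-0.5, 2.12], [-1.47, 1.34], [0.16, 2.42], [-1.27, 4.41], [0.06, 2.06], [-2.6, 2.6]. Speed limits (rad/s): [2.22, 2.22, 2.79, 2.79, 3.14, 3.14, 3.14].

## Interface

Orientations are given as a unit quaternion [w, x, y, z].
In Python, from cell import status, camera, calibration, bot gives the robot as it stands.
- The arm moves only by the tool move_arm, never from a script. Its argument "moves" is a list of rows, each an object of numbers: "grip": the opening, from -1 (shut) to 1 (fully open); "x", "y", "z": the shift along the tool's x, y, z in units of 30 mm (1.0 is 30 mm); "twist": the turn about the tool's z in units of 5 degrees (1.0 is 5 degrees). In form: [{"grip": .., "x": .., "y": .., "z": .., "twist": ..}, ...]. A call has 1 to 12 rows; each row is the pose to reach, as a shift and turn from the pose commanded when the call began, along the tool's axes at that moment; what a row does not reach only later rows make up. A row lasts 1/12 s, in which the tool goes at most 41.7 mm and 7.16 degrees, less where a joint would pass 70% of its speed; a pose out of reach is approached as far as the arm can. A call with a gripper value outside its range is refused whole. The fingers move at their own pace and stop on an object; the grip force is fixed at half the most. Time passes only in rows, so rows that repeat a pose let the fingers close. It gives the time, the measured TCP pose, the force, the opening and the grip force at its end, in the units of the state.
- status.read_state(): the state, without advancing time (a new reading comes with each control period).
- camera(name): name is "scene" or "top" or "wrist"; returns (picture, depth): 384x512x3 uint8, red, green, blue; 384x512 float32, m along the optical axis (not along the pixel's ray), 0 where there is no reading.
- calibration(name): a dict with "mtx" (3x3 intrinsics, pixels), "D" ([k1, k2, p1, p2, k3] as OpenCV has them; the pictures are not rectified), "extrinsics" (4x4, takes a point from camera to world coordinates); the wrist camera has in their place "hand_eye" (4x4, takes a point from camera to tool coordinates, whose origin is the TCP and whose axes are the flange's). Camera axes: x right, y down, z forward; pixel columns grow to the right and rows downward; lengths in m; the calibration is good to about 2 mm. A picture is of the moment at which its call begins: read the wrist's pose just before it. calibration takes no time and is no camera call.
- bot.job_done(): hands the job in; it is judged then, once.
The state is a dict: "clock": time; "joint_positions": joint angles; "qd": joint speeds; "tau": joint torques, N m; "position": TCP position; "orientation": TCP orientation; "ft_force": force on the tool from outside, world axes, zero at the start; "ft_torque": the same for the moment, N m; "finger_gap": finger opening in m; "grip_force": force on a finger pad.
Only numpy, scipy, OpenCV 4.12 (cv2) and the standard library are available. Lean on these libraries where they do the work, as an engineer would, in place of code of your own. Each camera call takes 0.05 s, during which the arm holds its last target. There are 200 camera calls.

## Task

Swing the toggle clamp over centre onto the station block; then, with the block clamped all the while, screw the puller rod into each tapped plug in turn with a quarter turn, draw it straight out, stand it upright on the floor of a free compartment of the tray and unscrew the rod again. When every plug is in the tray, put the rod back in its stand and swing the clamp fully back, leaving the block in its nest and not knocking over the jar or the bottle.

Things in the scene. Friction and masses are not known exactly. Their poses are not given: they have to be found in the camera images.
- nest: fixed aluminium nest plate 170 x 280 x 10 mm with low steel fences round the block and a toggle clamp at its +y end. Origin: on the table under the middle of the block's place; x and y along the block's edges; yaw within 0.25 rad. The clamp's hinge line runs parallel to nest x through nest y +125 mm, 85 mm above the table; its bar swings about it at radius 110 mm
- block: white plastic station block, 140 (x) x 170 (y) x 50 mm, 0.9 kg, loose in the nest with 2 mm clearance, axes as the nest's. Origin: centre of its underside, 10 mm above the table; its top is at 60 mm. Four square bores 47 mm wide, 36 mm deep, centred at x +-34, y +-34 mm; two or three of them hold a plug, top flush, held by a rubber spring pad (about 4 N to pull)
- clamp (a joint): angle of the toggle clamp's lever (rad): 0 swung fully back (start), about 1.2 with its rubber foot pressed on the block's +y edge. Spring over-centre at about 0.6: beyond it the lever snaps on by itself to that side and stays. It takes about 6 N at the bar. The bar leans from upright towards nest +y by 1.636 rad less this value
- clamp_bar (a point): mid-length of the clamp's red bar: round, 16 mm thick, level along the nest's x, sticking out 60 mm to -x from the lever (12 mm thick, at nest x 0). Closed it is at nest (-36, 171) mm, 185 mm above the table; open at about (-36, 235), 77 mm. Pinched across from above (fingers closing along nest y) it may turn between the fingers while they follow its arc
- plug0: tapped blanking plug, 44 x 44 mm, 36 mm tall, aluminium with blue top, 0.12 kg; starts at block x -34, y +34 mm; None if absent. Origin: centre of its underside, z up. Its 6 mm thick top has a central slot 31 mm long along the plug's x, 13 mm wide; under it a cavity 32 x 32 mm, its floor 22 mm below the plug's top: the socket of a quarter-turn thread for the rod's cross lug
- plug1: plug like plug0; starts at block x +34, y +34 mm; None if absent. To screw in: lower the lug along the slot to just above the cavity floor, turn the rod clockwise seen from above about 1.5 rad (stop at about 1.7 rad); the lug then lies across under the top and lifts the plug. Anticlockwise it stops after about 0.4 rad. The square bore keeps the plug from turning
- plug2: plug like plug0; starts at block x -34, y -34 mm; None if absent. To unscrew once it stands in the tray: lower the rod 2 to 3 mm so that the lug is clear of top and floor (5 mm of play in all), turn back anticlockwise by the same angle, lift straight. The free-standing plug stays put if the lug is clear
- plug3: plug like plug0; starts at block x +34, y -34 mm; None if absent. A plug hanging on the rod has its top 17 mm above and its underside 19 mm below the rod's tip
- rod: puller rod, 138 mm tall, 0.22 kg, upright. Origin: tip centre, z up the rod. From the tip: cross lug 26 mm along rod x, 8 wide, 0 to 11 mm (lowest 3 mm: 21 x 5); shank 10 mm thick to 80; collar 48 across, 80 to 84; orange handle 24 x 24 mm (sides along rod x, y) with a black end, 84 to 138. Grip the handle firmly (about 100 N) from above, about 111 mm up, and it neither turns nor slides
- stand: loose grey stand for the rod, 1.5 kg, 60 x 60 mm on a 90 x 90 x 6 mm foot, 85 mm tall, with an upright square well 36 mm wide right through. Origin: centre of its underside on the table. The rod hangs in it by its collar, tip 5 mm above the table; the rod's yaw in it does not matter. The stand and the jar may have swapped places
- tray: fixed grey parts tray, 144 x 144 mm, 26 mm high; walls, floor and two crossing dividers 5 mm thick: four compartments 64 mm square, centred at tray x +-35, y +-35 mm, one plug to each. Origin: centre of its underside on the table; floor 5 mm up
- jar: bystander: amber jar with blue lid, 60 mm across, 85 mm tall; origin at its underside's centre
- bottle: bystander: white bottle, 60 mm across, 150 mm tall; origin at its underside's centre
Not all that is in view belongs to the job. Leave any black look-alike of the stand alone.

How it is judged:
By the outcome, as a careful person would: the job done as asked, in the order asked, and still so for the second after the job is handed in, with the robot touching nothing.
Of plug0, plug1, plug2, plug3 only 2 to 3 are there at a start; the rules pass over those that are not, and their reading is None.
At some moment in a run one of stand may be knocked a few centimetres aside while the robot is not near it.
Once in a run the grip may slacken for a moment while it holds something.
It also fails if it takes over 210 s, if anything falls off the work surface, if the arm or the gripper's body presses on something with over 40 N, if the wrist force passes 120 N, or if a joint passes its speed limit or range.

## Working session

There is one attempt and no reset: what is moved stays moved. The work goes in short steps, Python scripts to look and compute and a tool call to move; the robot and the scene stay as the last step left them, time stands still between calls to the robot, and variables do not carry over. Pictures are saved under pics/ and viewed, at most 14 in all, crops included, and the job is handed in when it is done.

Besides the shell and the picture viewer there is one more tool, called after "Emit:" as name(argument=value, ...), one argument or row to a line, values as JSON. move_arm: Moves the arm, as the interface text tells. Its arguments: {"type":"object","properties":{"moves":{"type":"array"}},"required":["moves"]}

```bash
ls; mkdir -p pics
cat > h.py <<'E'
import numpy as np, cv2
from cell import status, camera, calibration, bot
def save(n,im): cv2.imwrite('pics/'+n+'.png',im[:,:,::-1])
def q2R(q):
    from scipy.spatial.transform import Rotation as R
    return R.from_quat([q[1],q[2],q[3],q[0]]).as_matrix()
def ext(name,st=None):
    c=calibration(name)
    if 'extrinsics' in c: return np.array(c['extrinsics'])
    T=np.eye(4);T[:3,:3]=q2R(st['orientation']);T[:3,3]=st['position']
    return T@np.array(c['hand_eye'])
def ray(name,uv,z,T):
    c=calibration(name)
    p=cv2.undistortPoints(np.array(uv,float).reshape(-1,1,2),np.array(c['mtx']),np.array(c['D'],float)).reshape(-1,2)
    d=np.c_[p,np.ones(len(p))]@T[:3,:3].T
    return T[:3,3]+d*((z-T[2,3])/d[:,2])[:,None]
E
python3 - <<'E'
from h import *
st=status.read_state();print(st)
for n in('top','scene','wrist'):
    im,d=camera(n);save(n+'0',im);np.save('d_'+n,d);np.save('i_'+n,im)
    print(n,calibration(n))
print(np.round(ext('wrist',st),3))
E
```

```text
pics
{'clock': 0.0, 'joint_positions': array([-1.32759483,  0.33285514, -0.06468867,  1.46092189,  0.02160288,
        1.34989854, -0.08849843]), 'qd': array([ 0.00029961, -0.00187513,  0.00037978,  0.00060119, -0.00182046,
       -0.00172953, -0.00069749]), 'tau': array([-3.98709371e-04, -6.23263121e+01,  2.42995564e-02, -3.89899850e+01,
       -6.14530127e-02,  3.98215838e-02,  1.16122183e-04]), 'position': array([0.16409017, 0.60268312, 0.22177364]), 'orientation': array([-5.67905903e-05,  1.32503848e-01,  9.91182248e-01, -6.91376073e-04]), 'ft_force': array([0.59374231, 0.53454981, 0.41217791]), 'ft_torque': array([ 0.04705746,  0.03340135, -0.04641475]), 'grip_force': 0.0, 'finger_gap': 0.0869765496064592}
top {'mtx': array([[346.63577531,   0.        , 254.27975133],
       [  0.        , 346.63577531, 189.27341129],
       [  0.        ,   0.        ,   1.        ]]), 'D': array([-0.09791941,  0.        ,  0.        ,  0.        ,  0.        ]), 'extrinsics': array([[-0.02135942, -0.99775441,  0.06348166,  0.41731106],
       [-0.99960965,  0.02016908, -0.01933302,  0.02872353
[... 651 characters left out ...]
ray([[340.9256636 ,   0.        , 256.00023202],
       [  0.        , 340.9256636 , 193.0322915 ],
       [  0.        ,   0.        ,   1.        ]]), 'D': array([0.0285043, 0.       , 0.       , 0.       , 0.       ]), 'hand_eye': array([[-5.63368549e-04, -9.58514480e-01, -2.85043284e-01,
         7.82607854e-02],
       [ 9.99998902e-01, -9.30750847e-04,  1.15340460e-03,
        -2.37340548e-04],
       [-1.37085929e-03, -2.85042321e-01,  9.58513952e-01,
        -1.61179122e-01],
       [ 0.00000000e+00,  0.00000000e+00,  0.00000000e+00,
         1.00000000e+00]])}
[[ 0.263  0.925  0.275  0.089]
 [ 0.965 -0.252 -0.075  0.623]
 [-0.     0.285 -0.958  0.383]
 [ 0.     0.     0.     1.   ]]
```

View pics/top0.png

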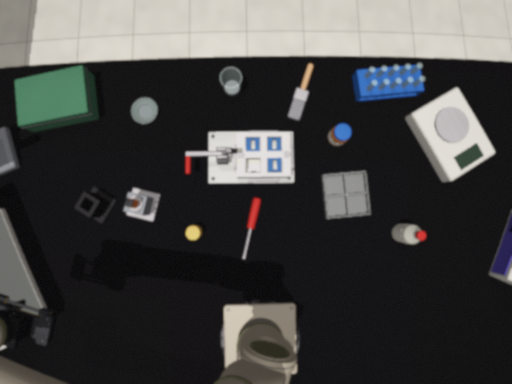

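View pics/scene0.png

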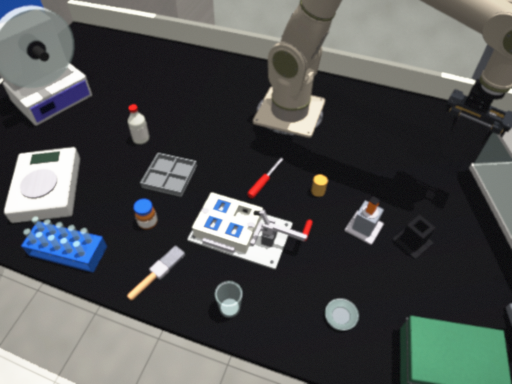

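Top view: nest and block at about (250,157), with blue plugs at (253,144), (274,144) and (274,165). The bore at (253,165) is empty, so plug0 is absent. The clamp bar is red at (188,165), tray (346,194), jar (340,133), bottle (408,234).
Stand candidates are (142,204), grey with an orange-handled rod in it, and (95,204), a black empty look-alike. The grey one fits; I'll confirm it in a crop.

Run:
```python
from h import *
im=np.load('i_top.npy');T=ext('top')
s=np.load('i_scene.npy')
a=cv2.resize(im[125:235,70:210],(560,440),interpolation=cv2.INTER_CUBIC)
save('crop_stand',a)
hsv=cv2.cvtColor(im,cv2.COLOR_RGB2HSV)
def comps(m,z,minA,name,box):
    x0,y0,x1,y1=box
    mm=np.zeros_like(m);mm[y0:y1,x0:x1]=m[y0:y1,x0:x1]
    for c in cv2.findContours(mm,cv2.RETR_EXTERNAL,cv2.CHAIN_APPROX_NONE)[0]:
        if cv2.contourArea(c)<minA: continue
        (cx,cy),wh,a=r=cv2.minAreaRect(c)
        P=ray('top',np.r_[cv2.boxPoints(r),[[cx,cy]]],z,T)
        e=np.diff(P[:4],axis=0)
        print(name,(round(cx),round(cy)),np.round(P[4,:2],4),'edges',[(round(float(np.hypot(*v[:2])),4),round(float(np.degrees(np.arctan2(v[1],v[0]))),1)) for v in e[:2]])
H,S,V=cv2.split(hsv)
comps(((V>150)&(S<60)).astype(np.uint8)*255,.06,800,'white',(195,120,310,195))
comps(((H>95)&(H<130)&(S>90)).astype(np.uint8)*255,.06,40,'blue',(205,125,300,190))
comps(((H<6)|(H>174)).astype(np.uint8)*255&((S>120)&(V>80)).astype(np.uint8)*255,.077,15,'red',(175,140,205,185))
comps(((V>70)&(S<60)).astype(np.uint8)*255,.026,300,'tray',(305,160,385,230))
comps(((V>110)).astype(np.uint8)*255,.006,100,'stand',(110,175,170,230))
comps(((H<18)&(S>110)&(V>70)).astype(np.uint8)*255,.12,5,'orange',(110,175,170,230))
```

```text
white (244, 156) [0.5898 0.0379] edges [(0.162, -0.4), (0.3105, -91.0)]
blue (274, 144) [ 0.6295 -0.0576] edges [(0.038, -90.9), (0.0352, 178.4)]
blue (252, 144) [0.6307 0.0103] edges [(0.0347, -91.0), (0.0352, 178.7)]
red (188, 166) [0.5626 0.2127] edges [(0.0155, -91.3), (0.0529, 179.6)]
tray (346, 194) [ 0.4658 -0.2914] edges [(0.1521, -85.3), (0.1505, -176.5)]
stand (141, 204) [0.4495 0.3797] edges [(0.0956, -13.7), (0.1067, -104.3)]
orange (134, 204) [0.4472 0.3641] edges [(0.0151, -91.1), (0.0148, 179.9)]
```

View pics/crop_stand.png

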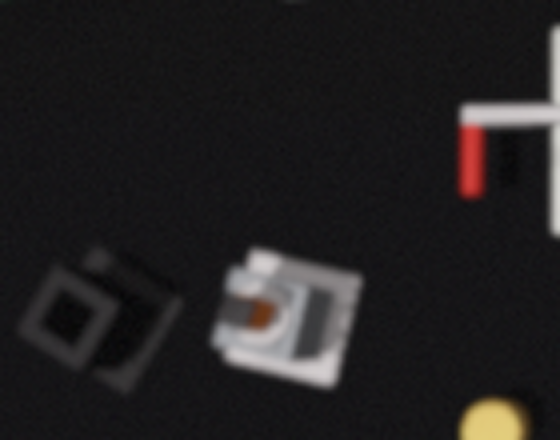

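The crop confirms it: the grey stand with the rod is at (142,204) and the black empty one is left alone. Next I move above the clamp bar and check with the wrist camera.

```bash
cat >> h.py <<'E'
def go(x,y,z,yaw,name=''):
    """yaw = world angle (deg) of tool y; prints units"""
    st=status.read_state();R=q2R(st['orientation'])
    s=R.T@(np.array([x,y,z])-st['position'])/.03
    cur=np.degrees(np.arctan2(R[1,1],R[0,1]))
    d=(yaw-cur+180)%360-180
    print(name,'units x %.2f y %.2f z %.2f twist %.2f'%(*s,-d/5),'(cur yaw %.1f, q7 %.2f, t %.1f)'%(cur,st['joint_positions'][6],st['clock']))
E
python3 -c "
from h import *
go(.5626,.2127,.2,89)"
```

```text
units x -16.23 y -9.06 z 0.74 twist -2.85 (cur yaw 74.8, q7 -0.09, t 0.1)
```

Emit:
move_arm(
  moves=[
    {"grip": 1,"x": -16.2,"y": -9.05,"z": 0.7,"twist": -2.86},
    {"grip": 1,"x": -16.2,"y": -9.05,"z": 0.7,"twist": -2.86},
    {"grip": 1,"x": -16.2,"y": -9.05,"z": 0.7,"twist": -2.86},
    {"grip": 1,"x": -16.2,"y": -9.05,"z": 0.7,"twist": -2.86},
    {"grip": 1,"x": -16.2,"y": -9.05,"z": 0.7,"twist": -2.86},
    {"grip": 1,"x": -16.2,"y": -9.05,"z": 0.7,"twist": -2.86},
    {"grip": 1,"x": -16.2,"y": -9.05,"z": 0.7,"twist": -2.86},
    {"grip": 1,"x": -16.2,"y": -9.05,"z": 0.7,"twist": -2.86},
    {"grip": 1,"x": -16.2,"y": -9.05,"z": 0.7,"twist": -2.86},
    {"grip": 1,"x": -16.2,"y": -9.05,"z": 0.7,"twist": -2.86},
    {"grip": 1,"x": -16.2,"y": -9.05,"z": 0.7,"twist": -2.86},
    {"grip": 1,"x": -16.2,"y": -9.05,"z": 0.7,"twist": -2.86},
  ],
)

```text
clock: 1.15
position: [0.5212, 0.2525, 0.2037]
orientation: [-0.0, 0.008, 1.0, 0.0]
ft_force: [1.1, 1.4, -0.2]
finger_gap: 0.0872
grip_force: 0.0
```

```bash
python3 -c "
from h import *
go(.5626,.2127,.2,89)"
```

```text
units x -1.40 y -1.30 z 0.12 twist 0.02 (cur yaw 89.1, q7 1.07, t 1.1)
```

Emit:
move_arm(
  moves=[
    {"grip": 1,"x": -1.4,"y": -1.3,"z": 0},
    {"grip": 1,"x": -1.4,"y": -1.3,"z": 0},
    {"grip": 1,"x": -1.4,"y": -1.3,"z": 0},
    {"grip": 1,"x": -1.4,"y": -1.3,"z": 0},
  ],
)

```text
schema error: expected keys grip, x, y, z, twist
```

Run:
```python
from h import *
st=status.read_state();im,d=camera('wrist');save('w1',im);T=ext('wrist',st)
H,S,V=cv2.split(cv2.cvtColor(im,cv2.COLOR_RGB2HSV))
m=(((H<6)|(H>174))&(S>120)&(V>60)).astype(np.uint8)*255
for c in cv2.findContours(m,cv2.RETR_EXTERNAL,cv2.CHAIN_APPROX_NONE)[0]:
    if cv2.contourArea(c)>100:
        r=cv2.minAreaRect(c);P=ray('wrist',np.r_[cv2.boxPoints(r),[r[0]]],.078,T);print(r,np.round(P,4))
go(.5626,.2127,.058,89)
```

```text
((214.00274658203125, 236.57400512695312), (69.47088623046875, 18.986984252929688), 87.87889862060547) [[0.536  0.2057 0.078 ]
 [0.5356 0.2225 0.078 ]
 [0.6042 0.2219 0.078 ]
 [0.6046 0.204  0.078 ]
 [0.569  0.2135 0.078 ]]
((9.5, 57.5), (113.0, 19.0), 90.0) [[0.3776 0.0665 0.078 ]
 [0.3776 0.0802 0.078 ]
 [0.4583 0.0618 0.078 ]
 [0.4582 0.0469 0.078 ]
 [0.416  0.0642 0.078 ]]
 units x -1.20 y -0.99 z 4.85 twist -0.09 (cur yaw 88.5, q7 1.07, t 1.2)
```

View pics/w1.png

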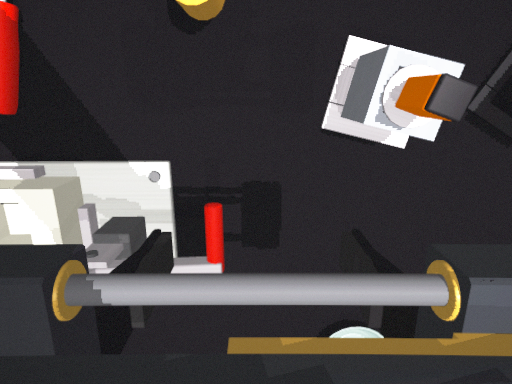

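The wrist view shows the red bar at (214,236) and the stand with the orange rod at (400,95). The bar lies at y≈0.2135. Going down on it now.

Emit:
move_arm(
  moves=[
    {"grip": 1,"x": -1.2,"y": -1.0,"z": 0,"twist": 0},
    {"grip": 1,"x": -1.2,"y": -1.0,"z": 0,"twist": 0},
    {"grip": 1,"x": -1.2,"y": -1.0,"z": 0,"twist": 0},
    {"grip": 0,"x": -1.2,"y": -1.0,"z": 1,"twist": 0},
    {"grip": 0,"x": -1.2,"y": -1.0,"z": 2,"twist": 0},
    {"grip": 0,"x": -1.2,"y": -1.0,"z": 2,"twist": 0},
    {"grip": 0,"x": -1.2,"y": -1.0,"z": 2,"twist": 0},
  ],
)

```text
clock: 1.78
position: [0.5541, 0.2242, 0.1429]
orientation: [-0.002, 0.007, 1.0, -0.001]
ft_force: [0.4, 0.4, 0.4]
finger_gap: 0.0678
grip_force: 0.0
```

Run:
```python
from h import *
go(.562,.2133,.058,89)
```

```text
units x -0.28 y -0.36 z 2.83 twist 0.03 (cur yaw 89.1, q7 1.16, t 1.8)
```

Emit:
move_arm(
  moves=[
    {"grip": 0,"x": 0,"y": 0,"z": 0,"twist": 0},
    {"grip": 0,"x": 0,"y": 0,"z": 0,"twist": 0},
  ],
)

```text
clock: 1.95
position: [0.5564, 0.2245, 0.1459]
orientation: [0.001, 0.008, 1.0, 0.001]
ft_force: [-0.2, 0.2, 0.6]
finger_gap: 0.0551
grip_force: 0.0
```

Run:
```python
from h import *
go(.562,.2133,.058,89)
```

```text
units x -0.18 y -0.37 z 2.93 twist 0.02 (cur yaw 89.1, q7 1.16, t 1.9)
```

Emit:
move_arm(
  moves=[
    {"grip": 0,"x": -0.18,"y": -0.37,"z": 0,"twist": 0},
    {"grip": 0,"x": -0.18,"y": -0.37,"z": 1,"twist": 0},
    {"grip": 0,"x": -0.18,"y": -0.37,"z": 2,"twist": 0},
    {"grip": 0,"x": -0.18,"y": -0.37,"z": 2,"twist": 0},
    {"grip": 0,"x": -0.18,"y": -0.37,"z": 2,"twist": 0},
  ],
)

```text
clock: 2.37
position: [0.5607, 0.2116, 0.0838]
orientation: [-0.001, 0.008, 1.0, -0.001]
ft_force: [0.3, 0.6, -0.6]
finger_gap: 0.0439
grip_force: 0.0
```

Run:
```python
from h import *
go(.562,.2133,.058,89)
```

```text
units x -0.04 y 0.06 z 0.86 twist 0.01 (cur yaw 89.0, q7 1.19, t 2.4)
```

Emit:
move_arm(
  moves=[
    {"grip": 0,"x": 0,"y": 0.06,"z": 0.86,"twist": 0},
    {"grip": -0.55,"x": 0,"y": 0.06,"z": 0.86,"twist": 0},
    {"grip": -0.55,"x": 0,"y": 0.06,"z": 0.86,"twist": 0},
    {"grip": -0.55,"x": 0,"y": 0.06,"z": 0.86,"twist": 0},
    {"grip": -0.55,"x": 0,"y": 0.06,"z": 0.86,"twist": 0},
    {"grip": -0.55,"x": 0,"y": 0.06,"z": 0.86,"twist": 0},
  ],
)

```text
clock: 2.87
position: [0.5617, 0.2145, 0.0595]
orientation: [0.001, 0.008, 1.0, 0.001]
ft_force: [-0.6, 1.1, 0.2]
finger_gap: 0.0221
grip_force: 0.0
```

Run:
```python
from h import *
go(.562,.2133,.058,89)
```

```text
units x -0.01 y -0.04 z 0.05 twist 0.01 (cur yaw 89.1, q7 1.20, t 2.9)
```

Emit:
move_arm(
  moves=[
    {"grip": -0.55,"x": 0,"y": 0,"z": -0.37,"twist": 0},
    {"grip": -0.55,"x": 0,"y": -0.03,"z": -0.73,"twist": 0},
    {"grip": -0.55,"x": 0,"y": -0.09,"z": -1.09,"twist": 0},
    {"grip": -0.55,"x": 0,"y": -0.2,"z": -1.45,"twist": 0},
    {"grip": -0.55,"x": 0,"y": -0.33,"z": -1.79,"twist": 0},
    {"grip": -0.55,"x": 0,"y": -0.5,"z": -2.11,"twist": 0},
    {"grip": -0.55,"x": 0,"y": -0.71,"z": -2.41,"twist": 0},
    {"grip": -0.55,"x": 0,"y": -0.94,"z": -2.7,"twist": 0},
    {"grip": -0.55,"x": 0,"y": -1.2,"z": -2.96,"twist": 0},
    {"grip": -0.55,"x": 0,"y": -1.48,"z": -3.19,"twist": 0},
    {"grip": -0.55,"x": 0,"y": -1.79,"z": -3.39,"twist": 0},
    {"grip": -0.55,"x": 0,"y": -2.11,"z": -3.56,"twist": 0},
  ],
)

```text
clock: 3.87
position: [0.5599, 0.1499, 0.1653]
orientation: [0.0, 0.008, 1.0, 0.0]
ft_force: [0.1, -0.7, -0.2]
finger_gap: 0.0197
grip_force: 0.0
```

Run:
```python
from h import *
st=status.read_state();print(st['position'],st['ft_force'])
im,d=camera('top');T=ext('top')
H,S,V=cv2.split(cv2.cvtColor(im,cv2.COLOR_RGB2HSV))
save('c1',cv2.resize(im[110:240,150:300],(600,520)))
```

```text
[0.55989394 0.14986691 0.16531366] [ 0.13209215 -0.67445717 -0.17212086]
```

View pics/c1.png

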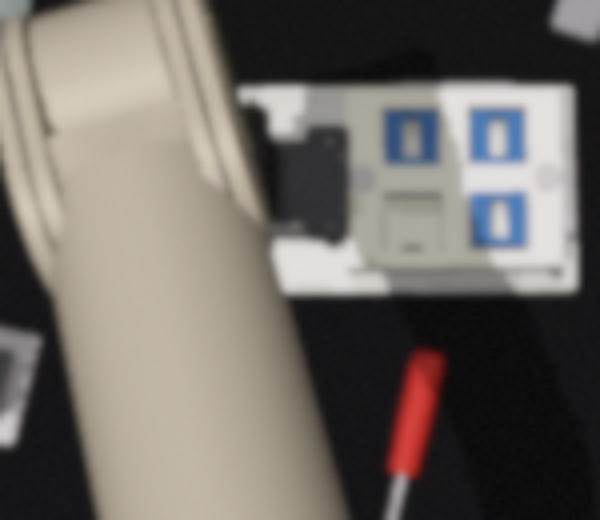

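The slots run along nest x and the plugs stay in place. Now let go, lift, and locate the rod with depth.

Emit:
move_arm(
  moves=[
    {"grip": 0.4,"x": 0,"y": 0,"z": 0,"twist": 0},
    {"grip": 0.4,"x": 0,"y": 0,"z": 0,"twist": 0},
    {"grip": 0.4,"x": 0,"y": 0,"z": 0,"twist": 0},
    {"grip": 0.4,"x": 0,"y": 0,"z": -1,"twist": 0},
    {"grip": 1,"x": 0,"y": 0,"z": -2,"twist": 0},
    {"grip": 1,"x": 0,"y": 0,"z": -3.3,"twist": 0},
    {"grip": 1,"x": 0,"y": 0,"z": -3.3,"twist": 0},
  ],
)

```text
clock: 4.5
position: [0.5622, 0.1522, 0.2708]
orientation: [0.004, 0.008, 1.0, 0.002]
ft_force: [1.2, -0.5, 1.4]
finger_gap: 0.0583
grip_force: 0.0
```

Run:
```python
from h import *
T=ext('top');d=np.load('d_top.npy')
v,u=np.mgrid[175:235,110:170];z=d[175:235,110:170]
c=calibration('top')
p=cv2.undistortPoints(np.stack([u,v],-1).reshape(-1,1,2).astype(float),c['mtx'],c['D']).reshape(-1,2)
P=(np.c_[p,np.ones(len(p))]*z.reshape(-1,1))@T[:3,:3].T+T[:3,3]
for lo,hi in((.125,.16),(.08,.095),(.07,.095)):
    k=(P[:,2]>lo)&(P[:,2]<hi);print(lo,k.sum(),P[k].mean(0),P[k].min(0),P[k].max(0))
k=(P[:,2]>.125)&(P[:,2]<.16);x,y=P[k][:,:2].mean(0)
go(x,y,.265,75)
```

```text
0.125 80 [0.44785496 0.3724789  0.13963315] [0.4337651  0.36049214 0.1253206 ] [0.46355707 0.38642612 0.14605818]
0.08 256 [0.44809382 0.36855048 0.08567535] [0.4157511  0.34033647 0.08002148] [0.48411551 0.40842589 0.09214192]
0.07 280 [0.4477509  0.36675846 0.0848059 ] [0.41568734 0.33750631 0.07052711] [0.48411551 0.40842589 0.09214192]
 units x 3.93 y 7.28 z 0.19 twist 2.82 (cur yaw 89.1, q7 1.26, t 4.5)
```

Emit:
move_arm(
  moves=[
    {"grip": 1,"x": 3.9,"y": 7.3,"z": 0,"twist": 0},
    {"grip": 1,"x": 3.9,"y": 7.3,"z": 0,"twist": 0},
    {"grip": 1,"x": 3.9,"y": 7.3,"z": 0,"twist": 0},
    {"grip": 1,"x": 3.9,"y": 7.3,"z": 0,"twist": 0},
    {"grip": 1,"x": 3.9,"y": 7.3,"z": 0,"twist": 0},
    {"grip": 1,"x": 3.9,"y": 7.3,"z": 0,"twist": 0},
    {"grip": 1,"x": 3.9,"y": 7.3,"z": 0,"twist": 0},
    {"grip": 1,"x": 3.9,"y": 7.3,"z": 0,"twist": 0},
    {"grip": 1,"x": 3.9,"y": 7.3,"z": 0,"twist": 0},
  ],
)

```text
clock: 5.25
position: [0.4465, 0.3717, 0.2632]
orientation: [-0.0, 0.008, 1.0, -0.0]
ft_force: [-0.2, -0.3, 0.2]
finger_gap: 0.087
grip_force: 0.0
```

Run:
```python
from h import *
for i in range(3): st=status.read_state()
print(st['position'],np.abs(st['qd']).max())
im,d=camera('wrist');st2=status.read_state();print(st2['position']);T=ext('wrist',st)
np.savez('w2',im=im,d=d,T=T)
t,_=camera('top')
a=np.hstack([im,cv2.resize(t[115:205,160:310],(512,384))[:,:280]]);save('w2',a)
```

```text
[0.44649596 0.37169588 0.26321411] 0.024792050590735654
[0.44708711 0.37093449 0.26338185]
```

View pics/w2.png

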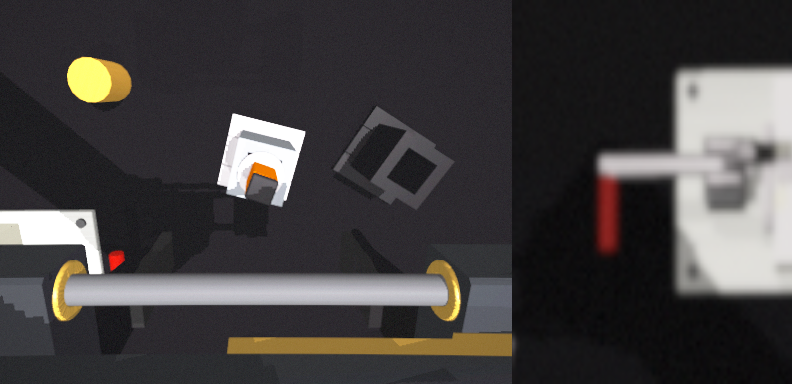

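The right inset shows the bar still at its open place (188,165). The loose fingers slid up off it, so it needs a real pinch. I'll go back to it.

Run:
```python
from h import *
go(.562,.2133,.15,89)
```

```text
units x -3.92 y -5.17 z 3.79 twist -0.01 (cur yaw 89.0, q7 0.80, t 5.3)
```

Emit:
move_arm(
  moves=[
    {"grip": 0.2,"x": -3.8,"y": -5.3,"z": 0,"twist": 0},
    {"grip": 0.2,"x": -3.8,"y": -5.3,"z": 1,"twist": 0},
    {"grip": 0.2,"x": -3.8,"y": -5.3,"z": 2,"twist": 0},
    {"grip": 0.2,"x": -3.8,"y": -5.3,"z": 3,"twist": 0},
    {"grip": 0.2,"x": -3.8,"y": -5.3,"z": 3.8,"twist": 0},
    {"grip": 0.2,"x": -3.8,"y": -5.3,"z": 3.8,"twist": 0},
    {"grip": 0.2,"x": -3.8,"y": -5.3,"z": 3.8,"twist": 0},
    {"grip": 0.2,"x": -3.8,"y": -5.3,"z": 3.8,"twist": 0},
    {"grip": 0.2,"x": -3.8,"y": -5.3,"z": 3.8,"twist": 0},
  ],
)

```text
clock: 6.1
position: [0.5583, 0.2111, 0.1506]
orientation: [0.0, 0.008, 1.0, 0.0]
ft_force: [0.6, 0.8, 0.2]
finger_gap: 0.0525
grip_force: 0.0
```

Run:
```python
from h import *
go(.562,.2133,.058,89)
```

```text
units x -0.12 y 0.07 z 3.09 twist 0.01 (cur yaw 89.0, q7 1.18, t 6.1)
```

Emit:
move_arm(
  moves=[
    {"grip": 0.0,"x": -0.1,"y": 0.07,"z": 1,"twist": 0},
    {"grip": 0.0,"x": -0.1,"y": 0.07,"z": 2,"twist": 0},
    {"grip": 0.0,"x": -0.1,"y": 0.07,"z": 3.09,"twist": 0},
    {"grip": 0.0,"x": -0.1,"y": 0.07,"z": 3.09,"twist": 0},
    {"grip": 0.0,"x": -0.1,"y": 0.07,"z": 3.09,"twist": 0},
    {"grip": -1,"x": -0.1,"y": 0.07,"z": 3.09,"twist": 0},
    {"grip": -1,"x": -0.1,"y": 0.07,"z": 3.09,"twist": 0},
    {"grip": -1,"x": -0.1,"y": 0.07,"z": 3.09,"twist": 0},
    {"grip": -1,"x": -0.1,"y": 0.07,"z": 3.09,"twist": 0},
    {"grip": -1,"x": -0.1,"y": 0.07,"z": 3.09,"twist": 0},
    {"grip": -1,"x": -0.1,"y": 0.07,"z": 3.09,"twist": 0},
    {"grip": -1,"x": -0.1,"y": 0.07,"z": 3.09,"twist": 0},
  ],
)

```text
clock: 7.1
position: [0.5613, 0.2135, 0.0577]
orientation: [0.0, 0.008, 1.0, 0.0]
ft_force: [1.4, 0.3, 5.5]
finger_gap: 0.0151
grip_force: 30.0
```

Emit:
move_arm(
  moves=[
    {"grip": -1,"x": 0,"y": 0,"z": 0,"twist": 0},
    {"grip": -1,"x": 0,"y": 0,"z": 0,"twist": 0},
  ],
)

```text
clock: 7.27
position: [0.5613, 0.2135, 0.0577]
orientation: [0.0, 0.008, 1.0, 0.0]
ft_force: [-0.8, 1.2, 6.5]
finger_gap: 0.0151
grip_force: 30.0
```

Emit:
move_arm(
  moves=[
    {"grip": -1,"x": 0,"y": 0,"z": -0.37,"twist": 0},
    {"grip": -1,"x": 0,"y": -0.03,"z": -0.73,"twist": 0},
    {"grip": -1,"x": 0,"y": -0.09,"z": -1.09,"twist": 0},
    {"grip": -1,"x": 0,"y": -0.2,"z": -1.45,"twist": 0},
    {"grip": -1,"x": 0,"y": -0.33,"z": -1.79,"twist": 0},
    {"grip": -1,"x": 0,"y": -0.5,"z": -2.11,"twist": 0},
    {"grip": -1,"x": 0,"y": -0.71,"z": -2.41,"twist": 0},
    {"grip": -1,"x": 0,"y": -0.94,"z": -2.7,"twist": 0},
    {"grip": -1,"x": 0,"y": -1.2,"z": -2.96,"twist": 0},
    {"grip": -1,"x": 0,"y": -1.48,"z": -3.19,"twist": 0},
    {"grip": -1,"x": 0,"y": -1.79,"z": -3.39,"twist": 0},
    {"grip": -1,"x": 0,"y": -1.9,"z": -3.45,"twist": 0},
  ],
)

```text
clock: 8.27
position: [0.5609, 0.1594, 0.1647]
orientation: [0.002, 0.007, 1.0, 0.003]
ft_force: [-5.5, 8.9, 19.3]
finger_gap: 0.0153
grip_force: 30.0
```

Emit:
move_arm(
  moves=[
    {"grip": -1,"x": 0,"y": 0,"z": 0,"twist": 0},
    {"grip": -1,"x": 0,"y": 0,"z": 0,"twist": 0},
  ],
)

```text
clock: 8.43
position: [0.5609, 0.1598, 0.1644]
orientation: [0.002, 0.007, 1.0, 0.003]
ft_force: [-5.3, 8.6, 22.5]
finger_gap: 0.0153
grip_force: 30.0
```

Emit:
move_arm(
  moves=[
    {"grip": 0.2,"x": 0,"y": 0,"z": 0,"twist": 0},
    {"grip": 0.2,"x": 0,"y": 0,"z": 0,"twist": 0},
    {"grip": 0.2,"x": 0,"y": 0,"z": 0,"twist": 0},
    {"grip": 0.2,"x": 0,"y": 0,"z": -1,"twist": 0},
    {"grip": 0.4,"x": 0,"y": 0,"z": -2,"twist": 0},
    {"grip": 1,"x": 0,"y": 0,"z": -3.3,"twist": 0},
    {"grip": 1,"x": 3.9,"y": 7,"z": -3.3,"twist": 0},
    {"grip": 1,"x": 3.9,"y": 7,"z": -3.3,"twist": 0},
    {"grip": 1,"x": 3.9,"y": 7,"z": -3.3,"twist": 0},
    {"grip": 1,"x": 3.9,"y": 7,"z": -3.3,"twist": 0},
    {"grip": 1,"x": 3.9,"y": 7,"z": -3.3,"twist": 0},
    {"grip": 1,"x": 3.9,"y": 7,"z": -3.3,"twist": 0},
  ],
)

```text
clock: 9.43
position: [0.4435, 0.3711, 0.259]
orientation: [-0.001, 0.007, 1.0, 0.0]
ft_force: [0.8, 0.2, 0.1]
finger_gap: 0.084
grip_force: 0.0
```

Emit:
move_arm(
  moves=[
    {"grip": 1,"x": 0.3,"y": 0,"z": 0,"twist": 0},
    {"grip": 1,"x": 0.3,"y": 0,"z": 0,"twist": 0},
    {"grip": 1,"x": 0.3,"y": 0,"z": 0,"twist": 0},
  ],
)

```text
clock: 9.68
position: [0.4374, 0.3677, 0.2591]
orientation: [-0.0, 0.008, 1.0, -0.0]
ft_force: [0.0, -1.3, 0.7]
finger_gap: 0.0866
grip_force: 0.0
```

Run:
```python
from h import *
st=status.read_state();im,d=camera('wrist');T=ext('wrist',st);print(st['position'],np.abs(st['qd']).max())
np.savez('w3',im=im,d=d,T=T)
t,_=camera('top');np.save('i_top2',t)
a=np.hstack([cv2.resize(im[100:250,190:340],(400,400),interpolation=cv2.INTER_CUBIC),cv2.resize(t[110:200,180:310],(400,277))[:400].repeat(1,0) if 0 else cv2.resize(t[115:205,210-30:210+60],(400,400))]);save('w3',a)
H,S,V=cv2.split(cv2.cvtColor(t,cv2.COLOR_RGB2HSV))
m=(((H<6)|(H>174))&(S>120)&(V>60));v,u=np.nonzero(m[130:190,170:245]);print('red',len(v),u.mean()+170,v.mean()+130, ray('top',[[u.mean()+170,v.mean()+130]],.185,ext('top')))
# depth points of rod top
v,u=np.mgrid[100:250,190:340];z=d[100:250,190:340];c=calibration('wrist')
p=cv2.undistortPoints(np.stack([u,v],-1).reshape(-1,1,2).astype(float),c['mtx'],c['D']).reshape(-1,2)
P=(np.c_[p,np.ones(len(p))]*z.reshape(-1,1))@T[:3,:3].T+T[:3,3]
for lo,hi in((.138,.16),(.0865,.095),(.08,.0865),(.003,.01)):
    k=(P[:,2]>lo)&(P[:,2]<hi)&(z.ravel()>0)
    if k.sum()<20: continue
    q=P[k];r=cv2.minAreaRect((q[:,:2]*1000).astype(np.float32));print(lo,k.sum(),q.mean(0).round(4),np.array(r[0]).round(1),np.array(r[1]).round(1),round(r[2],1))
```

```text
[0.43736695 0.36765884 0.25911606] 0.0268159028679227
red 158 202.91139240506328 157.89240506329114 [[0.56821451 0.15098973 0.185     ]]
0.138 750 [0.4488 0.3764 0.1419] [449.4 376.5] [24.3 24.4] 67.4
0.0865 818 [0.4415 0.3744 0.0883] [446.2 371.1] [40.4 57.4] 0.3
0.08 1556 [0.4412 0.3767 0.0841] [448.3 376.5] [61.  60.7] 75.2
0.003 1803 [0.427  0.3697 0.005 ] [453.9 400.9] [141.4  91.2] 75.5
```

View pics/w3.png

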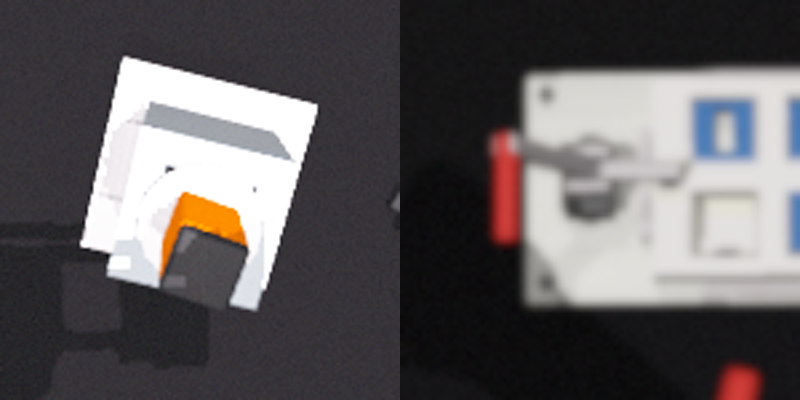

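The clamp is closed now: the bar is at (203,158) with the foot on the block edge. The rod handle is at (0.449, 0.376), sides at 67°, so I go and grasp it.

Run:
```python
from h import *
go(.449,.3764,.16,67.4)
```

```text
units x -0.34 y 0.33 z 3.31 twist 4.31 (cur yaw 88.9, q7 0.79, t 9.8)
```

Emit:
move_arm(
  moves=[
    {"grip": 1,"x": -0.35,"y": 0.3,"z": 0,"twist": 1.5},
    {"grip": 1,"x": -0.35,"y": 0.3,"z": 1,"twist": 3},
    {"grip": 1,"x": -0.35,"y": 0.3,"z": 2,"twist": 4.32},
    {"grip": 1,"x": -0.35,"y": 0.3,"z": 3,"twist": 4.32},
    {"grip": 1,"x": -0.35,"y": 0.3,"z": 3,"twist": 4.32},
    {"grip": 1,"x": -0.35,"y": 0.3,"z": 3,"twist": 4.32},
  ],
)

```text
clock: 10.28
position: [0.4484, 0.3754, 0.1689]
orientation: [-0.001, 0.196, 0.981, -0.001]
ft_force: [0.2, 0.0, 1.2]
finger_gap: 0.0868
grip_force: 0.0
```

Run:
```python
from h import *
go(.449,.3764,.097,67.4)
```

```text
units x -0.01 y 0.05 z 2.40 twist 0.00 (cur yaw 67.4, q7 0.43, t 10.3)
```

Emit:
move_arm(
  moves=[
    {"grip": 1,"x": 0,"y": 0.05,"z": 0.8,"twist": 0},
    {"grip": 1,"x": 0,"y": 0.05,"z": 1.6,"twist": 0},
    {"grip": 1,"x": 0,"y": 0.05,"z": 2.4,"twist": 0},
    {"grip": 1,"x": 0,"y": 0.05,"z": 2.4,"twist": 0},
    {"grip": 1,"x": 0,"y": 0.05,"z": 2.4,"twist": 0},
    {"grip": -1,"x": 0,"y": 0.05,"z": 2.4,"twist": 0},
    {"grip": -1,"x": 0,"y": 0.05,"z": 2.4,"twist": 0},
    {"grip": -1,"x": 0,"y": 0.05,"z": 2.4,"twist": 0},
    {"grip": -1,"x": 0,"y": 0.05,"z": 2.4,"twist": 0},
    {"grip": -1,"x": 0,"y": 0.05,"z": 2.4,"twist": 0},
    {"grip": -1,"x": 0,"y": 0.05,"z": 2.4,"twist": 0},
    {"grip": -1,"x": 0,"y": 0.05,"z": 2.4,"twist": 0},
  ],
)

```text
clock: 11.28
position: [0.4486, 0.3783, 0.0977]
orientation: [0.0, 0.195, 0.981, 0.0]
ft_force: [0.3, -0.2, 0.4]
finger_gap: 0.0481
grip_force: 0.0
```

Emit:
move_arm(
  moves=[
    {"grip": -1,"x": 0,"y": 0,"z": 0,"twist": 0},
    {"grip": -1,"x": 0,"y": 0,"z": 0,"twist": 0},
    {"grip": -1,"x": 0,"y": 0,"z": 0,"twist": 0},
  ],
)

```text
clock: 11.53
position: [0.4486, 0.3783, 0.0975]
orientation: [-0.0, 0.195, 0.981, 0.0]
ft_force: [-0.7, -0.7, 0.3]
finger_gap: 0.0282
grip_force: 0.0
```

Emit:
move_arm(
  moves=[
    {"grip": -1,"x": 0,"y": 0,"z": 0,"twist": 0},
    {"grip": -1,"x": 0,"y": 0,"z": 0,"twist": 0},
    {"grip": -1,"x": 0,"y": 0,"z": 0,"twist": 0},
    {"grip": -1,"x": 0,"y": 0,"z": 0,"twist": 0},
    {"grip": -1,"x": 0,"y": 0,"z": -0.5,"twist": 0},
    {"grip": -1,"x": 0,"y": 0,"z": -1.2,"twist": 0},
    {"grip": -1,"x": 0,"y": 0,"z": -2,"twist": 0},
    {"grip": -1,"x": 0,"y": 0,"z": -3,"twist": 0},
    {"grip": -1,"x": 0,"y": 0,"z": -4.0,"twist": 0},
    {"grip": -1,"x": 0,"y": 0,"z": -4.0,"twist": 0},
    {"grip": -1,"x": 0,"y": 0,"z": -4.0,"twist": 0},
  ],
)

```text
clock: 12.45
position: [0.4493, 0.3789, 0.219]
orientation: [0.001, 0.195, 0.981, 0.001]
ft_force: [-0.3, -0.3, -3.0]
finger_gap: 0.0239
grip_force: 30.0
```

Run:
```python
from h import *
st=status.read_state();print(st['finger_gap'],st['grip_force'],st['position'])
im,d=camera('wrist');T=ext('wrist',st);np.savez('w4',im=im,d=d,T=T)
s,_=camera('scene')
# project TCP to scene
c=calibration('scene');E=np.linalg.inv(ext('scene'))
uv=cv2.projectPoints((st['position']-[0,0,.092])[None],cv2.Rodrigues(E[:3,:3])[0],E[:3,3],c['mtx'],c['D'])[0].ravel();print(uv)
u,v=uv.astype(int)
save('w4',np.hstack([cv2.resize(im[160:310,190:340],(400,400)),cv2.resize(s[v-50:v+20,u-35:u+35],(400,400),interpolation=cv2.INTER_CUBIC)]))
```

```text
0.02385475759693847 29.999962099827826 [0.44932614 0.37892873 0.21903946]
[373.73505423 204.16230594]
```

View pics/w4.png

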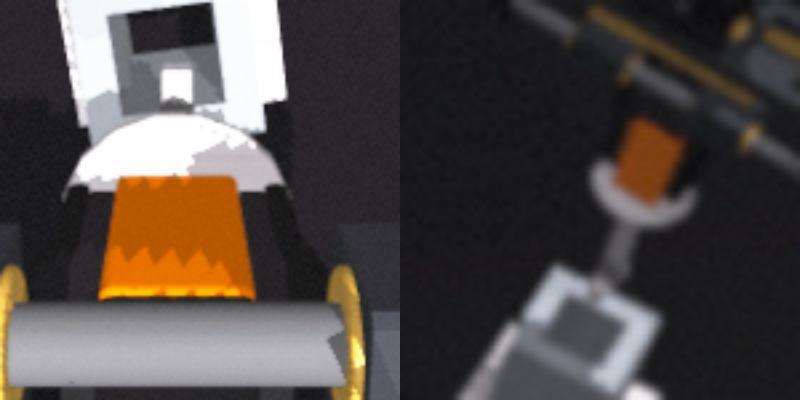

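The wrist crop shows the lug tip at about (175,85), narrow (~8 mm) across the view, so the lug lies along tool x. The rod is out of the stand and held at 24 mm. Next I look at the plugs with the wrist camera, keeping clear of the clamp.

Emit:
move_arm(
  moves=[
    {"grip": -1,"x": -4.86,"y": -12.45,"z": -0.5,"twist": 0},
    {"grip": -1,"x": -4.86,"y": -12.45,"z": -0.5,"twist": -1},
    {"grip": -1,"x": -4.86,"y": -12.45,"z": -0.5,"twist": -2},
    {"grip": -1,"x": -4.86,"y": -12.45,"z": -0.5,"twist": -3},
    {"grip": -1,"x": -4.86,"y": -12.45,"z": -0.5,"twist": -4.32},
    {"grip": -1,"x": -4.86,"y": -12.45,"z": -0.5,"twist": -4.32},
    {"grip": -1,"x": -4.86,"y": -12.45,"z": -0.5,"twist": -4.32},
    {"grip": -1,"x": -4.86,"y": -12.45,"z": -0.5,"twist": -4.32},
    {"grip": -1,"x": -4.86,"y": -12.45,"z": -0.5,"twist": -4.32},
    {"grip": -1,"x": -4.86,"y": -12.45,"z": -0.5,"twist": -4.32},
    {"grip": -1,"x": -4.86,"y": -12.45,"z": -0.5,"twist": -4.32},
    {"grip": -1,"x": -4.86,"y": -12.45,"z": -0.5,"twist": -4.32},
  ],
)

```text
clock: 13.55
position: [0.4395, -0.0239, 0.2314]
orientation: [-0.001, 0.01, 1.0, 0.0]
ft_force: [0.1, 0.1, -2.3]
finger_gap: 0.0236
grip_force: 30.0
```

Run:
```python
from h import *
go(.70,-.022,.235,89)
```

```text
units x -8.68 y 0.23 z -0.14 twist -0.02 (cur yaw 88.9, q7 1.46, t 13.6)
```

Emit:
move_arm(
  moves=[
    {"grip": -1,"x": -8.7,"y": 0.2,"z": -0.15,"twist": 0},
    {"grip": -1,"x": -8.7,"y": 0.2,"z": -0.15,"twist": 0},
    {"grip": -1,"x": -8.7,"y": 0.2,"z": -0.15,"twist": 0},
    {"grip": -1,"x": -8.7,"y": 0.2,"z": -0.15,"twist": 0},
    {"grip": -1,"x": -8.7,"y": 0.2,"z": -0.15,"twist": 0},
    {"grip": -1,"x": -8.7,"y": 0.2,"z": -0.15,"twist": 0},
    {"grip": -1,"x": -8.7,"y": 0.2,"z": -0.15,"twist": 0},
    {"grip": -1,"x": -8.7,"y": 0.2,"z": -0.15,"twist": 0},
    {"grip": -1,"x": -8.7,"y": 0.2,"z": -0.15,"twist": 0},
    {"grip": -1,"x": -8.7,"y": 0.2,"z": -0.15,"twist": 0},
  ],
)

```text
clock: 14.38
position: [0.7005, -0.0201, 0.2361]
orientation: [-0.001, 0.008, 1.0, 0.0]
ft_force: [0.1, -0.5, -2.5]
finger_gap: 0.0237
grip_force: 30.0
```

```bash
cat > plugs.py <<'E'
from h import *
st=status.read_state();im,d=camera('wrist');T=ext('wrist',st);np.savez('w5',im=im,d=d,T=T)
print(st['position'],'qd',np.abs(st['qd']).max(),'gap',st['finger_gap'])
save('w5',im)
H,S,V=cv2.split(cv2.cvtColor(im,cv2.COLOR_RGB2HSV))
m=((H>95)&(H<130)&(S>90)&(V>40)).astype(np.uint8)*255
cs,hi=cv2.findContours(m,cv2.RETR_CCOMP,cv2.CHAIN_APPROX_NONE)
for i,c in enumerate(cs):
    if cv2.contourArea(c)<60: continue
    P=ray('wrist',c.reshape(-1,2),.06,T)[:,:2]*1000
    r=cv2.minAreaRect(P.astype(np.float32))
    print('hole' if hi[0][i][3]>=0 else 'plug',c.reshape(-1,2).mean(0).round(),np.round(r[0],1),np.round(r[1],1),round(r[2],1))
E
python3 plugs.py
```

```text
[ 0.7004993  -0.02006011  0.23608669] qd 0.031755998222123896 gap 0.023697064336382582
plug [  3. 262.] [ 792.5 -294.6] [10.5 34.5] 88.4
plug [  6. 139.] [ 664.9 -259.7] [15.8 49.3] 76.9
plug [217.  98.] [628.8 -55.5] [44.6 43.9] 89.3
hole [217.  98.] [628.1 -55.6] [14.4 32. ] 89.1
plug [288.  98.] [629.  12.] [44.7 43.8] 89.0
hole [288.  98.] [628.8  11.7] [14.6 31. ] 89.0
plug [214.  24.] [564.9 -54.8] [44.5 39.4] 89.2
hole [214.  24.] [564.3 -54.9] [14.  30.6] 89.0
```

View pics/w5.png

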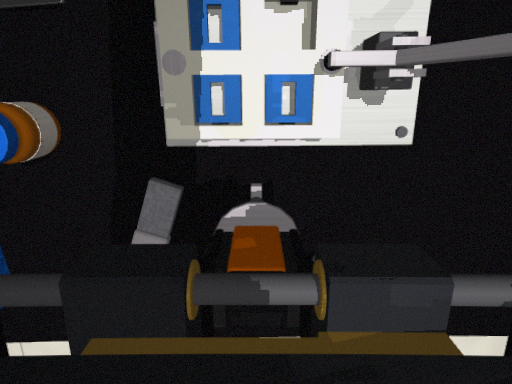

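The wrist view shows slots at (217,98), (288,98) and (214,24), with the lug tip at (256,190), where the geometry predicts it. Plug1 is at (0.629, 0.012), plug3 at (0.629, -0.0556) and plug2 near (0.561, -0.0545). Starting with plug1.

Run:
```python
from h import *
go(.629,.0120,.165,89)
```

```text
units x 2.40 y 1.03 z 2.40 twist 0.02 (cur yaw 89.1, q7 1.67, t 14.4)
```

Emit:
move_arm(
  moves=[
    {"grip": -1,"x": 2.35,"y": 1.1,"z": 0,"twist": 0},
    {"grip": -1,"x": 2.35,"y": 1.1,"z": 0,"twist": 0},
    {"grip": -1,"x": 2.35,"y": 1.1,"z": 1,"twist": 0},
    {"grip": -1,"x": 2.35,"y": 1.1,"z": 2,"twist": 0},
    {"grip": -1,"x": 2.35,"y": 1.1,"z": 2.3,"twist": 0},
    {"grip": -1,"x": 2.35,"y": 1.1,"z": 2.3,"twist": 0},
    {"grip": -1,"x": 2.35,"y": 1.1,"z": 2.3,"twist": 0},
    {"grip": -1,"x": 2.35,"y": 1.1,"z": 2.3,"twist": 0},
  ],
)

```text
clock: 15.1
position: [0.6322, 0.013, 0.17]
orientation: [0.001, 0.008, 1.0, 0.0]
ft_force: [0.6, -0.8, -1.2]
finger_gap: 0.0238
grip_force: 30.0
```

Run:
```python
from h import *
go(.629,.0120,.132,89)
st=status.read_state();print(st['position'],st['finger_gap'])
```

```text
units x 0.11 y -0.04 z 1.27 twist 0.01 (cur yaw 89.0, q7 1.61, t 15.1)
[0.63221691 0.01303775 0.16997162] 0.023753552637375913
```

Emit:
move_arm(
  moves=[
    {"grip": -1,"x": 0.11,"y": -0.04,"z": 0,"twist": 0},
    {"grip": -1,"x": 0.11,"y": -0.04,"z": 0,"twist": 0},
    {"grip": -1,"x": 0.11,"y": -0.04,"z": 0.2,"twist": 0},
    {"grip": -1,"x": 0.11,"y": -0.04,"z": 0.4,"twist": 0},
    {"grip": -1,"x": 0.11,"y": -0.04,"z": 0.6,"twist": 0},
    {"grip": -1,"x": 0.11,"y": -0.04,"z": 0.75,"twist": 0},
    {"grip": -1,"x": 0.11,"y": -0.04,"z": 0.75,"twist": 0},
  ],
)

```text
clock: 15.68
position: [0.6272, 0.0123, 0.1439]
orientation: [-0.001, 0.008, 1.0, -0.0]
ft_force: [-0.8, 0.1, -1.7]
finger_gap: 0.0238
grip_force: 30.0
```

Run:
```python
from h import *
go(.629,.0120,.132,89)
st=status.read_state();print(st['position'],st['finger_gap'],st['ft_force'])
```

```text
units x -0.06 y -0.01 z 0.40 twist 0.02 (cur yaw 89.1, q7 1.62, t 15.7)
[0.62722786 0.01225528 0.14387729] 0.023778626086837153 [-0.79835981  0.06573611 -1.65717483]
```

Emit:
move_arm(
  moves=[
    {"grip": -1,"x": -0.05,"y": 0,"z": 0.2,"twist": 0},
    {"grip": -1,"x": -0.05,"y": 0,"z": 0.38,"twist": 0},
    {"grip": -1,"x": -0.05,"y": 0,"z": 0.38,"twist": 0},
    {"grip": -1,"x": -0.05,"y": 0,"z": 0.38,"twist": 0},
  ],
)

```text
clock: 16.02
position: [0.6293, 0.0122, 0.1337]
orientation: [-0.0, 0.008, 1.0, -0.0]
ft_force: [0.9, -0.5, -1.5]
finger_gap: 0.0236
grip_force: 30.0
```

Run:
```python
from h import *
go(.629,.0120,.132,89)
```

```text
units x 0.01 y -0.01 z 0.06 twist 0.01 (cur yaw 89.1, q7 1.62, t 16.0)
```

Emit:
move_arm(
  moves=[
    {"grip": -1,"x": 0,"y": 0,"z": 0.04,"twist": 1.4},
    {"grip": -1,"x": 0,"y": 0,"z": 0.04,"twist": 2.8},
    {"grip": -1,"x": 0,"y": 0,"z": 0.04,"twist": 4.2},
    {"grip": -1,"x": 0,"y": 0,"z": 0.04,"twist": 5.6},
    {"grip": -1,"x": 0,"y": 0,"z": 0.04,"twist": 7},
    {"grip": -1,"x": 0,"y": 0,"z": 0.04,"twist": 8.4},
    {"grip": -1,"x": 0,"y": 0,"z": 0.04,"twist": 9.8},
    {"grip": -1,"x": 0,"y": 0,"z": 0.04,"twist": 11.2},
    {"grip": -1,"x": 0,"y": 0,"z": 0.04,"twist": 12.6},
    {"grip": -1,"x": 0,"y": 0,"z": 0.04,"twist": 14},
    {"grip": -1,"x": 0,"y": 0,"z": 0.04,"twist": 15.4},
    {"grip": -1,"x": 0,"y": 0,"z": 0.04,"twist": 17.2},
  ],
)

```text
clock: 17.02
position: [0.6298, 0.0123, 0.1333]
orientation: [0.0, 0.678, 0.735, 0.0]
ft_force: [0.5, -0.2, -2.1]
finger_gap: 0.024
grip_force: 30.0
```

Run:
```python
from h import *
go(.629,.0120,.132,89-86)
st=status.read_state();print(st['position'],st['finger_gap'],st['ft_force'],st['ft_torque'])
```

```text
units x -0.01 y -0.03 z 0.04 twist 0.32 (cur yaw 4.6, q7 0.26, t 17.0)
[0.62977421 0.01230991 0.13334606] 0.024026837209863615 [ 0.46100265 -0.21574892 -2.09788805] [-0.08230603  0.02312564 -0.03749723]
```

Emit:
move_arm(
  moves=[
    {"grip": -1,"x": 0,"y": 0,"z": -0.15,"twist": 0.2},
    {"grip": -1,"x": 0,"y": 0,"z": -0.3,"twist": 0.2},
    {"grip": -1,"x": 0,"y": 0,"z": -0.5,"twist": 0.2},
    {"grip": -1,"x": 0,"y": 0,"z": -0.75,"twist": 0.2},
    {"grip": -1,"x": 0,"y": 0,"z": -1.1,"twist": 0.2},
    {"grip": -1,"x": 0,"y": 0,"z": -1.5,"twist": 0.2},
    {"grip": -1,"x": 0,"y": 0,"z": -2,"twist": 0.2},
    {"grip": -1,"x": 0,"y": 0,"z": -2.6,"twist": 0.2},
    {"grip": -1,"x": 0,"y": 0,"z": -3.2,"twist": 0.2},
    {"grip": -1,"x": 0,"y": 0,"z": -3.2,"twist": 0.2},
    {"grip": -1,"x": 0,"y": 0,"z": -3.2,"twist": 0.2},
  ],
)

```text
clock: 17.93
position: [0.6302, 0.0119, 0.2305]
orientation: [0.001, 0.682, 0.731, 0.001]
ft_force: [-1.0, 0.4, -4.4]
finger_gap: 0.024
grip_force: 30.0
```

Run:
```python
from h import *
st=status.read_state();print(st['position'],st['finger_gap'],st['ft_force'])
cy=np.degrees(np.arctan2(q2R(st['orientation'])[1,1],q2R(st['orientation'])[0,1]))
go(.4983,-.2541,.23,cy)
im,_=camera('wrist');t,_=camera('top');np.save('i_top3',t)
save('w6',np.hstack([cv2.resize(im,(400,300)),cv2.resize(t[115:235,220:380],(400,300))]))
```

```text
[0.63017516 0.01191017 0.23049967] 0.023951790246238516 [-1.00100103  0.41591324 -4.36550106]
 units x -8.55 y -4.99 z -0.00 twist -0.00 (cur yaw 3.9, q7 0.21, t 17.9)
```

View pics/w6.png

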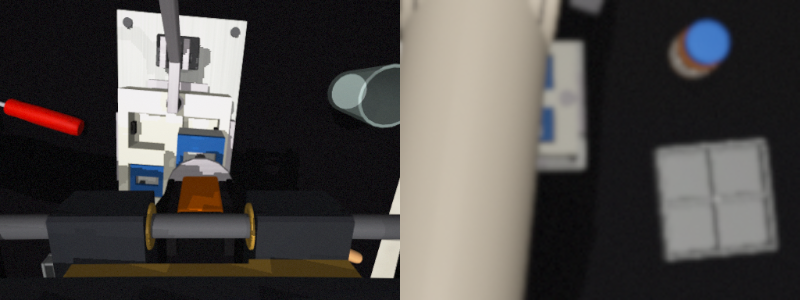

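The left inset shows the blue plug hanging under the collar at (200,150), with 2.3 N more load. The tray in the right inset is empty. On to compartment (+,+).

Emit:
move_arm(
  moves=[
    {"grip": -1,"x": -8.55,"y": -5,"z": 0,"twist": 0},
    {"grip": -1,"x": -8.55,"y": -5,"z": 0,"twist": 0},
    {"grip": -1,"x": -8.55,"y": -5,"z": 0,"twist": 0},
    {"grip": -1,"x": -8.55,"y": -5,"z": 0,"twist": 0},
    {"grip": -1,"x": -8.55,"y": -5,"z": 0,"twist": 0},
    {"grip": -1,"x": -8.55,"y": -5,"z": 0,"twist": 0},
    {"grip": -1,"x": -8.55,"y": -5,"z": 0,"twist": 0},
    {"grip": -1,"x": -8.55,"y": -5,"z": 0,"twist": 0},
    {"grip": -1,"x": -8.55,"y": -5,"z": 1,"twist": 0},
    {"grip": -1,"x": -8.55,"y": -5,"z": 1.5,"twist": 0},
    {"grip": -1,"x": -8.55,"y": -5,"z": 1.5,"twist": 0},
    {"grip": -1,"x": -8.55,"y": -5,"z": 1.5,"twist": 0},
  ],
)

```text
clock: 19.03
position: [0.4967, -0.2535, 0.1832]
orientation: [-0.001, 0.683, 0.731, -0.001]
ft_force: [0.0, -0.3, -2.8]
finger_gap: 0.0235
grip_force: 30.0
```

Run:
```python
from h import *
st=status.read_state();print(st['position'],st['finger_gap'],st['ft_force'])
go(.4983,-.2541,.125,4)
im,_=camera('wrist');save('w7',im)
```

```text
[ 0.49665092 -0.25351884  0.18315016] 0.02350683790647638 [ 0.03208679 -0.25962959 -2.79352108]
 units x -0.02 y 0.06 z 1.94 twist -0.02 (cur yaw 3.9, q7 0.68, t 19.0)
```

View pics/w7.png

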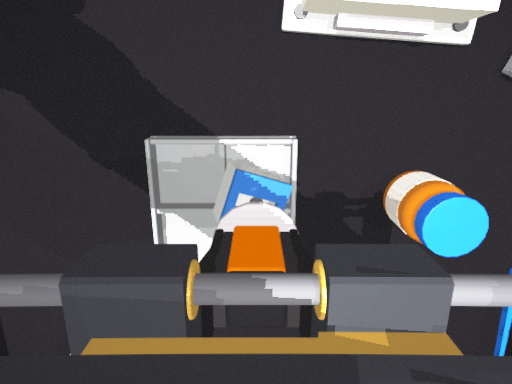

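The plug hangs over the upper-right compartment but has turned about 16° clockwise. I turn the tool slowly back to square it and measure.

Emit:
move_arm(
  moves=[
    {"grip": -1,"x": 0,"y": 0.05,"z": 0,"twist": -0.5},
    {"grip": -1,"x": 0,"y": 0.05,"z": 0,"twist": -1},
    {"grip": -1,"x": 0,"y": 0.05,"z": 0,"twist": -1.5},
    {"grip": -1,"x": 0,"y": 0.05,"z": 0.3,"twist": -2},
    {"grip": -1,"x": 0,"y": 0.05,"z": 0.6,"twist": -2.5},
    {"grip": -1,"x": 0,"y": 0.05,"z": 0.9,"twist": -3},
    {"grip": -1,"x": 0,"y": 0.05,"z": 0.9,"twist": -3},
    {"grip": -1,"x": 0,"y": 0.05,"z": 0.9,"twist": -3},
  ],
)

```text
clock: 19.75
position: [0.4992, -0.2539, 0.1577]
orientation: [0.0, 0.582, 0.813, 0.0]
ft_force: [-0.5, 0.4, -2.5]
finger_gap: 0.0242
grip_force: 30.0
```

```bash
cat > pm.py <<'E'
from h import *
import sys
def meas(zp=None,nm=None):
    st=status.read_state();im,_=camera('wrist');T=ext('wrist',st)
    if nm: save(nm,im)
    if zp is None: zp=st['position'][2]-.0925+.017
    H,S,V=cv2.split(cv2.cvtColor(im,cv2.COLOR_RGB2HSV))
    m=((H>100)&(H<130)&(S>120)&(V>60)).astype(np.uint8)*255
    m[:,:190]=0;m[:,340:]=0;m[245:]=0
    cs=[c for c in cv2.findContours(m,cv2.RETR_EXTERNAL,cv2.CHAIN_APPROX_NONE)[0] if cv2.contourArea(c)>150]
    for c in cs:
        P=ray('wrist',c.reshape(-1,2),zp,T)[:,:2]
        # top edge (max tool x) points
        R=q2R(st['orientation']);loc=(P-st['position'][:2])@R[:2,:2]
        k=loc[:,0]>np.percentile(loc[:,0],50)
        r=cv2.minAreaRect((P*1000).astype(np.float32))
        cur=np.degrees(np.arctan2(R[1,1],R[0,1]))
        print('toolyaw %.1f'%cur,'gap %.4f fz %.1f z %.4f'%(st['finger_gap'],st['ft_force'][2],st['position'][2]),'blob',cv2.boundingRect(c),'ctr',np.round(r[0],1),np.round(r[1],1),'ang',round(r[2],1),'local max x',loc[:,0].max().round(4),'y rng',loc[:,1].min().round(4),loc[:,1].max().round(4))
if __name__=='__main__': meas(float(sys.argv[1]) if len(sys.argv)>1 else None, sys.argv[2] if len(sys.argv)>2 else None)
E
python3 pm.py; python3 -c "
from h import *
go(.4983,-.2541,.1165,19)"
```

```text
toolyaw 18.8 gap 0.0242 fz -2.5 z 0.1577 blob (218, 168, 74, 54) ctr [ 498.5 -254.3] [44.1 42.5] ang 0.8 local max x 0.0265 y rng -0.0281 0.0254
 units x 0.01 y -0.03 z 1.38 twist -0.03 (cur yaw 18.8, q7 0.94, t 19.8)
```

Emit:
move_arm(
  moves=[
    {"grip": -1,"x": 0,"y": 0,"z": 0.4,"twist": 0},
    {"grip": -1,"x": 0,"y": 0,"z": 0.8,"twist": 0},
    {"grip": -1,"x": 0,"y": 0,"z": 1.1,"twist": 0},
    {"grip": -1,"x": 0,"y": 0,"z": 1.3,"twist": 0},
    {"grip": -1,"x": 0,"y": 0,"z": 1.37,"twist": 0},
    {"grip": -1,"x": 0,"y": 0,"z": 1.44,"twist": 0},
    {"grip": -1,"x": 0,"y": 0,"z": 1.44,"twist": 0},
    {"grip": -1,"x": 0,"y": 0,"z": 1.44,"twist": 0},
  ],
)

```text
clock: 20.47
position: [0.499, -0.254, 0.114]
orientation: [0.0, 0.581, 0.814, 0.0]
ft_force: [-0.6, 0.0, -1.1]
finger_gap: 0.0242
grip_force: 30.0
```

```bash
python3 pm.py .041; python3 -c "
from h import *
go(.4983,-.2541,.1142,91)"
```

```text
toolyaw 18.9 gap 0.0242 fz -1.1 z 0.1140 blob (220, 167, 73, 51) ctr [ 498.5 -251.2] [43.6 39.7] ang 1.2 local max x 0.0278 y rng -0.0262 0.0257
 units x 0.01 y -0.03 z -0.00 twist -14.42 (cur yaw 18.9, q7 0.97, t 20.5)
```

Emit:
move_arm(
  moves=[
    {"grip": -1,"x": 0,"y": 0,"z": 0,"twist": -1.3},
    {"grip": -1,"x": 0,"y": 0,"z": 0,"twist": -2.6},
    {"grip": -1,"x": 0,"y": 0,"z": 0,"twist": -3.9},
    {"grip": -1,"x": 0,"y": 0,"z": 0,"twist": -5.2},
    {"grip": -1,"x": 0,"y": 0,"z": 0,"twist": -6.5},
    {"grip": -1,"x": 0,"y": 0,"z": 0,"twist": -7.8},
    {"grip": -1,"x": 0,"y": 0,"z": 0,"twist": -9.1},
    {"grip": -1,"x": 0,"y": 0,"z": 0,"twist": -10.4},
    {"grip": -1,"x": 0,"y": 0,"z": 0,"twist": -11.7},
    {"grip": -1,"x": 0,"y": 0,"z": 0,"twist": -13},
    {"grip": -1,"x": 0,"y": 0,"z": 0,"twist": -14.4},
    {"grip": -1,"x": 0,"y": 0,"z": 0,"twist": -14.4},
  ],
)

```text
clock: 21.52
position: [0.4991, -0.2541, 0.1142]
orientation: [0.0, -0.011, 1.0, -0.0]
ft_force: [0.9, 0.3, -1.3]
finger_gap: 0.0238
grip_force: 30.0
```

```bash
python3 pm.py .041 w8; python3 -c "
from h import *
go(.4983,-.2541,.1142,91)
st=status.read_state();print(st['ft_force'],st['ft_torque'])"
```

```text
toolyaw 91.2 gap 0.0238 fz -1.3 z 0.1142 blob (225, 173, 61, 40) ctr [ 490.1 -254.9] [29.2 43. ] ang 2.2 local max x 0.0232 y rng -0.022 0.0211
 units x 0.02 y 0.00 z -0.00 twist -0.04 (cur yaw 90.8, q7 2.14, t 21.6)
[ 0.12117907 -0.71797117 -1.6797853 ] [-0.02608965  0.05648963 -0.05775709]
```

View pics/w8.png

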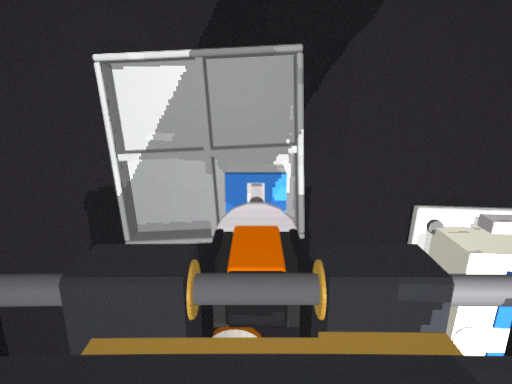

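The plug stands square at (255,190) and the lug lies along its slot. Lifting straight out, then on to plug3.

Emit:
move_arm(
  moves=[
    {"grip": -1,"x": 0,"y": 0,"z": -0.2,"twist": 0},
    {"grip": -1,"x": 0,"y": 0,"z": -0.4,"twist": 0},
    {"grip": -1,"x": 0,"y": 0,"z": -0.6,"twist": 0},
    {"grip": -1,"x": 0,"y": 0,"z": -0.9,"twist": 0},
    {"grip": -1,"x": 0,"y": 0,"z": -1.3,"twist": 0},
    {"grip": -1,"x": 0,"y": 0,"z": -2,"twist": 0},
    {"grip": -1,"x": 0,"y": 0,"z": -3,"twist": 0},
    {"grip": -1,"x": 0,"y": 0,"z": -3,"twist": 0},
    {"grip": -1,"x": 0,"y": 0,"z": -3,"twist": 0},
  ],
)

```text
clock: 22.32
position: [0.4998, -0.2544, 0.2061]
orientation: [0.002, -0.008, 1.0, -0.0]
ft_force: [-0.0, 0.1, -2.5]
finger_gap: 0.0239
grip_force: 30.0
```

```bash
python3 pm.py .041; python3 -c "
from h import *
go(.6288,-.0556,.175,89)"
```

```text
toolyaw 90.9 gap 0.0239 fz -2.5 z 0.2061 blob (234, 150, 45, 45) ctr [ 498.2 -254.6] [44.2 42.8] ang 0.8 local max x 0.0237 y rng -0.0216 0.0212
 units x -4.42 y 6.54 z 0.99 twist 0.38 (cur yaw 90.9, q7 2.09, t 22.4)
```

Emit:
move_arm(
  moves=[
    {"grip": -1,"x": -4.4,"y": 6.5,"z": 0,"twist": 0.4},
    {"grip": -1,"x": -4.4,"y": 6.5,"z": 0,"twist": 0.4},
    {"grip": -1,"x": -4.4,"y": 6.5,"z": 0,"twist": 0.4},
    {"grip": -1,"x": -4.4,"y": 6.5,"z": 0,"twist": 0.4},
    {"grip": -1,"x": -4.4,"y": 6.5,"z": 0,"twist": 0.4},
    {"grip": -1,"x": -4.4,"y": 6.5,"z": 0,"twist": 0.4},
    {"grip": -1,"x": -4.4,"y": 6.5,"z": 0,"twist": 0.4},
    {"grip": -1,"x": -4.4,"y": 6.5,"z": 1,"twist": 0.4},
    {"grip": -1,"x": -4.4,"y": 6.5,"z": 1,"twist": 0.4},
    {"grip": -1,"x": -4.4,"y": 6.5,"z": 1,"twist": 0.4},
    {"grip": -1,"x": -4.4,"y": 6.5,"z": 1,"twist": 0.4},
  ],
)

```text
clock: 23.28
position: [0.6274, -0.0573, 0.1741]
orientation: [-0.0, 0.01, 1.0, -0.0]
ft_force: [-0.1, -0.2, -1.4]
finger_gap: 0.0237
grip_force: 30.0
```

```bash
python3 pm.py .06; python3 -c "
from h import *
go(.6288,-.0556,.132,89)"
```

```text
toolyaw 88.9 gap 0.0237 fz -1.4 z 0.1741 blob (231, 165, 54, 45) ctr [626.  -56.1] [44.  38.3] ang 88.5 local max x 0.0205 y rng -0.0207 0.0233
toolyaw 88.9 gap 0.0237 fz -1.4 z 0.1741 blob (228, 80, 58, 58) ctr [562.6 -55.2] [44.1 43.6] ang 89.7 local max x 0.0866 y rng -0.0215 0.023
 units x -0.03 y 0.06 z 1.42 twist -0.03 (cur yaw 88.9, q7 1.72, t 23.3)
```

Emit:
move_arm(
  moves=[
    {"grip": -1,"x": -0.04,"y": 0.05,"z": 0,"twist": 0},
    {"grip": -1,"x": -0.04,"y": 0.05,"z": 0.2,"twist": 0},
    {"grip": -1,"x": -0.04,"y": 0.05,"z": 0.4,"twist": 0},
    {"grip": -1,"x": -0.04,"y": 0.05,"z": 0.6,"twist": 0},
    {"grip": -1,"x": -0.04,"y": 0.05,"z": 0.8,"twist": 0},
    {"grip": -1,"x": -0.04,"y": 0.05,"z": 1,"twist": 0},
    {"grip": -1,"x": -0.04,"y": 0.05,"z": 1.2,"twist": 0},
    {"grip": -1,"x": -0.04,"y": 0.05,"z": 1.38,"twist": 0},
    {"grip": -1,"x": -0.04,"y": 0.05,"z": 1.38,"twist": 0},
    {"grip": -1,"x": -0.04,"y": 0.05,"z": 1.38,"twist": 0},
  ],
)

```text
clock: 24.17
position: [0.6288, -0.0553, 0.132]
orientation: [-0.0, 0.01, 1.0, -0.0]
ft_force: [-0.0, -0.1, -0.5]
finger_gap: 0.0239
grip_force: 30.0
```

```bash
python3 -c "
from h import *
go(.6289,-.0558,.132,89)
st=status.read_state();print(st['position'],st['ft_force'],st['finger_gap'])"
```

```text
units x -0.00 y -0.02 z 0.00 twist -0.02 (cur yaw 88.9, q7 1.73, t 24.2)
[ 0.62881361 -0.05530406  0.13204671] [-0.02050009 -0.10745486 -0.51130403] 0.02386115830680488
```

Emit:
move_arm(
  moves=[
    {"grip": -1,"x": 0,"y": 0,"z": -0.03,"twist": 1.4},
    {"grip": -1,"x": 0,"y": 0,"z": -0.03,"twist": 2.8},
    {"grip": -1,"x": 0,"y": 0,"z": -0.03,"twist": 4.2},
    {"grip": -1,"x": 0,"y": 0,"z": -0.03,"twist": 5.6},
    {"grip": -1,"x": 0,"y": 0,"z": -0.03,"twist": 7},
    {"grip": -1,"x": 0,"y": 0,"z": -0.03,"twist": 8.4},
    {"grip": -1,"x": 0,"y": 0,"z": -0.03,"twist": 9.8},
    {"grip": -1,"x": 0,"y": 0,"z": -0.03,"twist": 11.2},
    {"grip": -1,"x": 0,"y": 0,"z": -0.03,"twist": 12.6},
    {"grip": -1,"x": 0,"y": 0,"z": -0.03,"twist": 14},
    {"grip": -1,"x": 0,"y": 0,"z": -0.03,"twist": 15.4},
    {"grip": -1,"x": 0,"y": 0,"z": -0.03,"twist": 17.2},
  ],
)

```text
clock: 25.17
position: [0.6292, -0.0552, 0.1336]
orientation: [0.0, 0.679, 0.734, 0.0]
ft_force: [0.0, -0.3, -1.4]
finger_gap: 0.0239
grip_force: 30.0
```

Emit:
move_arm(
  moves=[
    {"grip": -1,"x": 0,"y": 0,"z": -0.1,"twist": 0.2},
    {"grip": -1,"x": 0,"y": 0,"z": -0.25,"twist": 0.2},
    {"grip": -1,"x": 0,"y": 0,"z": -0.4,"twist": 0.2},
    {"grip": -1,"x": 0,"y": 0,"z": -0.6,"twist": 0.2},
    {"grip": -1,"x": 0,"y": 0,"z": -0.9,"twist": 0.2},
    {"grip": -1,"x": 0,"y": 0,"z": -1.3,"twist": 0.2},
    {"grip": -1,"x": 0,"y": 0,"z": -1.8,"twist": 0.2},
    {"grip": -1,"x": 0,"y": 0,"z": -2.4,"twist": 0.2},
    {"grip": -1,"x": 0,"y": 0,"z": -2.6,"twist": 0.2},
    {"grip": -1,"x": 0,"y": 0,"z": -2.6,"twist": 0.2},
  ],
)

```text
clock: 26.0
position: [0.63, -0.0558, 0.2139]
orientation: [0.001, 0.684, 0.73, 0.001]
ft_force: [0.9, -0.6, -3.7]
finger_gap: 0.0239
grip_force: 30.0
```

```bash
python3 pm.py; python3 -c "
from h import *
go(.5031,-.3239,.21,4)
st=status.read_state();print(st['position'],st['ft_force'],st['finger_gap'])"
```

```text
toolyaw 3.8 gap 0.0239 fz -3.7 z 0.2139 blob (226, 172, 62, 41) ctr [629.8 -48.6] [30.4 43. ] ang 89.5 local max x 0.0237 y rng -0.0217 0.0226
toolyaw 3.8 gap 0.0239 fz -3.7 z 0.2139 blob (190, 150, 19, 46) ctr [588.4 -35.5] [12.6 33.1] ang 0.6 local max x 0.0394 y rng -0.0474 -0.0331
 units x -8.65 y -4.79 z 0.06 twist -0.05 (cur yaw 3.8, q7 0.33, t 26.1)
[ 0.62939656 -0.05551595  0.21225583] [ 0.56744016  0.99591257 -2.96476541] 0.023948926328107554
```

Emit:
move_arm(
  moves=[
    {"grip": -1,"x": -0.35,"y": -0.2,"z": 0,"twist": 0},
    {"grip": -1,"x": -1,"y": -0.55,"z": 0,"twist": 0},
    {"grip": -1,"x": -1.9,"y": -1.05,"z": 0,"twist": 0},
    {"grip": -1,"x": -2.9,"y": -1.6,"z": 0,"twist": 0},
    {"grip": -1,"x": -3.9,"y": -2.15,"z": 0,"twist": 0},
    {"grip": -1,"x": -4.9,"y": -2.7,"z": 0,"twist": 0},
    {"grip": -1,"x": -5.9,"y": -3.25,"z": 0,"twist": 0},
    {"grip": -1,"x": -6.9,"y": -3.8,"z": 0,"twist": 0},
    {"grip": -1,"x": -7.7,"y": -4.25,"z": 0,"twist": 0},
    {"grip": -1,"x": -8.3,"y": -4.6,"z": 0,"twist": 0},
    {"grip": -1,"x": -8.65,"y": -4.79,"z": 0,"twist": 0},
    {"grip": -1,"x": -8.65,"y": -4.79,"z": 0,"twist": 0},
  ],
)

```text
clock: 27.05
position: [0.4997, -0.3268, 0.2107]
orientation: [-0.0, 0.685, 0.728, -0.001]
ft_force: [1.0, -0.4, -2.5]
finger_gap: 0.0238
grip_force: 30.0
```

```bash
python3 pm.py; python3 -c "
from h import *
go(.5031,-.3239,.158,4)
st=status.read_state();print(st['position'],st['ft_force'],st['finger_gap'])"
```

```text
toolyaw 3.5 gap 0.0238 fz -2.5 z 0.2107 blob (224, 172, 64, 42) ctr [ 498.7 -319.7] [44.7 31.2] ang 0.5 local max x 0.0236 y rng -0.0236 0.0222
 units x 0.02 y 0.06 z 1.75 twist -0.08 (cur yaw 3.6, q7 0.81, t 27.1)
[ 0.50125765 -0.32468098  0.21061871] [ 1.30120007  0.70999087 -3.18818826] 0.02374749191792433
```

Emit:
move_arm(
  moves=[
    {"grip": -1,"x": 0,"y": 0.05,"z": 0.2,"twist": 0},
    {"grip": -1,"x": 0,"y": 0.05,"z": 0.6,"twist": 0},
    {"grip": -1,"x": 0,"y": 0.05,"z": 1.1,"twist": 0},
    {"grip": -1,"x": 0,"y": 0.05,"z": 1.6,"twist": 0},
    {"grip": -1,"x": 0,"y": 0.05,"z": 2.1,"twist": 0},
    {"grip": -1,"x": 0,"y": 0.05,"z": 2.5,"twist": 0},
    {"grip": -1,"x": 0,"y": 0.05,"z": 2.8,"twist": 0},
    {"grip": -1,"x": 0,"y": 0.05,"z": 3.0,"twist": 0},
    {"grip": -1,"x": 0,"y": 0.05,"z": 3.1,"twist": 0},
    {"grip": -1,"x": 0,"y": 0.05,"z": 3.2,"twist": 0},
    {"grip": -1,"x": 0,"y": 0.05,"z": 3.2,"twist": 0},
    {"grip": -1,"x": 0,"y": 0.05,"z": 3.2,"twist": 0},
  ],
)

```text
clock: 28.1
position: [0.5043, -0.3238, 0.1157]
orientation: [0.0, 0.684, 0.73, 0.0]
ft_force: [-0.4, 0.2, -1.1]
finger_gap: 0.0236
grip_force: 30.0
```

```bash
python3 pm.py .041; python3 -c "
from h import *
go(.5031,-.3239,.1142,90.5)
st=status.read_state();print(st['position'],st['ft_force'],st['finger_gap'])"
```

```text
toolyaw 3.7 gap 0.0236 fz -1.1 z 0.1157 blob (225, 172, 63, 42) ctr [ 503.4 -316.8] [31.5 43.3] ang 89.2 local max x 0.0238 y rng -0.0226 0.0222
toolyaw 3.7 gap 0.0236 fz -1.1 z 0.1157 blob (221, 82, 52, 57) ctr [ 486.1 -266.9] [24.8 49.4] ang 45.3 local max x 0.0842 y rng -0.0239 0.0112
 units x 0.00 y -0.04 z 0.05 twist -17.35 (cur yaw 3.7, q7 0.87, t 28.1)
[ 0.50433449 -0.32384844  0.11584418] [-0.19906179  1.1714545  -1.49281099] 0.024056319216292747
```

Emit:
move_arm(
  moves=[
    {"grip": -1,"x": 0,"y": 0,"z": 0.04,"twist": 0},
    {"grip": -1,"x": 0,"y": 0,"z": 0.04,"twist": -1.4},
    {"grip": -1,"x": 0,"y": 0,"z": 0.04,"twist": -2.8},
    {"grip": -1,"x": 0,"y": 0,"z": 0.04,"twist": -4.2},
    {"grip": -1,"x": 0,"y": 0,"z": 0.04,"twist": -5.6},
    {"grip": -1,"x": 0,"y": 0,"z": 0.04,"twist": -7},
    {"grip": -1,"x": 0,"y": 0,"z": 0.04,"twist": -8.4},
    {"grip": -1,"x": 0,"y": 0,"z": 0.04,"twist": -9.8},
    {"grip": -1,"x": 0,"y": 0,"z": 0.04,"twist": -11.2},
    {"grip": -1,"x": 0,"y": 0,"z": 0.04,"twist": -12.6},
    {"grip": -1,"x": 0,"y": 0,"z": 0.04,"twist": -14},
    {"grip": -1,"x": 0,"y": 0,"z": 0.04,"twist": -15.4},
  ],
)

```text
clock: 29.15
position: [0.5041, -0.3238, 0.1143]
orientation: [0.0, 0.078, 0.997, -0.0]
ft_force: [0.1, 0.4, -2.4]
finger_gap: 0.0238
grip_force: 30.0
```

Emit:
move_arm(
  moves=[
    {"grip": -1,"x": 0,"y": 0,"z": 0,"twist": -1.3},
    {"grip": -1,"x": 0,"y": 0,"z": 0,"twist": -1.9},
    {"grip": -1,"x": 0,"y": 0,"z": 0,"twist": -1.9},
  ],
)

```text
clock: 29.4
position: [0.5041, -0.3239, 0.1144]
orientation: [0.0, -0.003, 1.0, -0.0]
ft_force: [0.5, 0.9, -1.7]
finger_gap: 0.024
grip_force: 30.0
```

```bash
python3 pm.py .041; python3 -c "
from h import *
go(.5031,-.3239,.1142,90.5)
st=status.read_state();print(st['position'],st['ft_force'],st['ft_torque'],st['finger_gap'])"
```

```text
toolyaw 90.4 gap 0.0240 fz -1.7 z 0.1144 blob (226, 172, 61, 41) ctr [ 495.1 -324.2] [29.9 43.3] ang 0.3 local max x 0.0239 y rng -0.0219 0.0214
toolyaw 90.4 gap 0.0240 fz -1.7 z 0.1144 blob (320, 167, 20, 60) ctr [ 498.5 -272. ] [11.9 44.4] ang 89.6 local max x 0.0274 y rng 0.0463 0.0582
 units x 0.03 y -0.00 z 0.00 twist -0.07 (cur yaw 90.2, q7 2.25, t 29.4)
[ 0.50405563 -0.32378406  0.11430077] [-0.40975173 -0.68675817 -1.88900015] [ 0.04472712  0.08946655 -0.00017386] 0.023901858065474818
```

Emit:
move_arm(
  moves=[
    {"grip": -1,"x": 0,"y": 0,"z": -0.2,"twist": 0},
    {"grip": -1,"x": 0,"y": 0,"z": -0.4,"twist": 0},
    {"grip": -1,"x": 0,"y": 0,"z": -0.6,"twist": 0},
    {"grip": -1,"x": 0,"y": 0,"z": -0.9,"twist": 0},
    {"grip": -1,"x": 0,"y": 0,"z": -1.3,"twist": 0},
    {"grip": -1,"x": 0,"y": 0,"z": -2,"twist": 0},
    {"grip": -1,"x": 0,"y": 0,"z": -3,"twist": 0},
    {"grip": -1,"x": 0,"y": 0,"z": -3,"twist": 0},
    {"grip": -1,"x": 0,"y": 0,"z": -3,"twist": 0},
  ],
)

```text
clock: 30.2
position: [0.5049, -0.3242, 0.2066]
orientation: [0.002, -0.002, 1.0, -0.001]
ft_force: [0.2, 0.7, -2.7]
finger_gap: 0.0235
grip_force: 30.0
```

```bash
python3 pm.py .041; python3 -c "
from h import *
go(.5624,-.0551,.175,89)"
```

```text
toolyaw 90.2 gap 0.0235 fz -2.7 z 0.2066 blob (234, 149, 45, 46) ctr [ 503.  -324.1] [43.7 44.9] ang 89.1 local max x 0.0246 y rng -0.0221 0.0218
toolyaw 90.2 gap 0.0235 fz -2.7 z 0.2066 blob (304, 145, 36, 45) ctr [ 498.2 -259.6] [44.3 35. ] ang 0.9 local max x 0.0284 y rng 0.0469 0.0825
 units x -1.97 y 8.94 z 1.00 twist 0.25 (cur yaw 90.2, q7 2.21, t 30.2)
```

Emit:
move_arm(
  moves=[
    {"grip": -1,"x": -1.95,"y": 8.95,"z": 0,"twist": 0.25},
    {"grip": -1,"x": -1.95,"y": 8.95,"z": 0,"twist": 0.25},
    {"grip": -1,"x": -1.95,"y": 8.95,"z": 0,"twist": 0.25},
    {"grip": -1,"x": -1.95,"y": 8.95,"z": 0,"twist": 0.25},
    {"grip": -1,"x": -1.95,"y": 8.95,"z": 0,"twist": 0.25},
    {"grip": -1,"x": -1.95,"y": 8.95,"z": 0,"twist": 0.25},
    {"grip": -1,"x": -1.95,"y": 8.95,"z": 0,"twist": 0.25},
    {"grip": -1,"x": -1.95,"y": 8.95,"z": 0,"twist": 0.25},
    {"grip": -1,"x": -1.95,"y": 8.95,"z": 1,"twist": 0.25},
    {"grip": -1,"x": -1.95,"y": 8.95,"z": 1,"twist": 0.25},
    {"grip": -1,"x": -1.95,"y": 8.95,"z": 1,"twist": 0.25},
    {"grip": -1,"x": -1.95,"y": 8.95,"z": 1,"twist": 0.25},
  ],
)

```text
clock: 31.25
position: [0.5611, -0.0555, 0.1744]
orientation: [-0.0, 0.009, 1.0, -0.0]
ft_force: [0.2, 0.1, -0.6]
finger_gap: 0.0237
grip_force: 30.0
```

```bash
python3 pm.py .06; python3 -c "
from h import *
go(.5624,-.0551,.132,89)"
```

```text
toolyaw 88.9 gap 0.0237 fz -0.6 z 0.1744 blob (230, 164, 53, 45) ctr [559.4 -55.4] [38.4 43.6] ang 0.1 local max x 0.0212 y rng -0.0218 0.022
 units x -0.03 y 0.01 z 1.43 twist -0.01 (cur yaw 88.9, q7 1.66, t 31.3)
```

Emit:
move_arm(
  moves=[
    {"grip": -1,"x": -0.03,"y": 0,"z": 0,"twist": 0},
    {"grip": -1,"x": -0.03,"y": 0,"z": 0.2,"twist": 0},
    {"grip": -1,"x": -0.03,"y": 0,"z": 0.4,"twist": 0},
    {"grip": -1,"x": -0.03,"y": 0,"z": 0.6,"twist": 0},
    {"grip": -1,"x": -0.03,"y": 0,"z": 0.8,"twist": 0},
    {"grip": -1,"x": -0.03,"y": 0,"z": 1,"twist": 0},
    {"grip": -1,"x": -0.03,"y": 0,"z": 1.2,"twist": 0},
    {"grip": -1,"x": -0.03,"y": 0,"z": 1.38,"twist": 0},
    {"grip": -1,"x": -0.03,"y": 0,"z": 1.38,"twist": 0},
    {"grip": -1,"x": -0.03,"y": 0,"z": 1.38,"twist": 0},
  ],
)

```text
clock: 32.13
position: [0.5621, -0.0549, 0.1323]
orientation: [-0.0, 0.009, 1.0, -0.0]
ft_force: [-1.0, 0.2, -1.1]
finger_gap: 0.0239
grip_force: 30.0
```

```bash
python3 -c "
from h import *
go(.5620,-.0554,.132,89)
st=status.read_state();print(st['position'],st['ft_force'],st['finger_gap'])"
```

```text
units x 0.00 y -0.02 z 0.01 twist -0.00 (cur yaw 89.0, q7 1.67, t 32.1)
[ 0.56205482 -0.05485059  0.13226498] [-0.97243419  0.2389369  -1.06480148] 0.023909798316447173
```

Emit:
move_arm(
  moves=[
    {"grip": -1,"x": 0,"y": 0,"z": -0.02,"twist": 1.4},
    {"grip": -1,"x": 0,"y": 0,"z": -0.02,"twist": 2.8},
    {"grip": -1,"x": 0,"y": 0,"z": -0.02,"twist": 4.2},
    {"grip": -1,"x": 0,"y": 0,"z": -0.02,"twist": 5.6},
    {"grip": -1,"x": 0,"y": 0,"z": -0.02,"twist": 7},
    {"grip": -1,"x": 0,"y": 0,"z": -0.02,"twist": 8.4},
    {"grip": -1,"x": 0,"y": 0,"z": -0.02,"twist": 9.8},
    {"grip": -1,"x": 0,"y": 0,"z": -0.02,"twist": 11.2},
    {"grip": -1,"x": 0,"y": 0,"z": -0.02,"twist": 12.6},
    {"grip": -1,"x": 0,"y": 0,"z": -0.02,"twist": 14},
    {"grip": -1,"x": 0,"y": 0,"z": -0.02,"twist": 15.4},
    {"grip": -1,"x": 0,"y": 0,"z": -0.02,"twist": 17.2},
  ],
)

```text
clock: 33.13
position: [0.5626, -0.0548, 0.1337]
orientation: [0.0, 0.679, 0.734, 0.0]
ft_force: [0.1, -0.3, -2.3]
finger_gap: 0.0236
grip_force: 30.0
```

Emit:
move_arm(
  moves=[
    {"grip": -1,"x": 0,"y": 0,"z": -0.1,"twist": 0.2},
    {"grip": -1,"x": 0,"y": 0,"z": -0.25,"twist": 0.2},
    {"grip": -1,"x": 0,"y": 0,"z": -0.4,"twist": 0.2},
    {"grip": -1,"x": 0,"y": 0,"z": -0.6,"twist": 0.2},
    {"grip": -1,"x": 0,"y": 0,"z": -0.9,"twist": 0.2},
    {"grip": -1,"x": 0,"y": 0,"z": -1.3,"twist": 0.2},
    {"grip": -1,"x": 0,"y": 0,"z": -1.8,"twist": 0.2},
    {"grip": -1,"x": 0,"y": 0,"z": -2.4,"twist": 0.2},
    {"grip": -1,"x": 0,"y": 0,"z": -2.6,"twist": 0.2},
    {"grip": -1,"x": 0,"y": 0,"z": -2.6,"twist": 0.2},
  ],
)

```text
clock: 33.97
position: [0.5634, -0.055, 0.2137]
orientation: [0.001, 0.683, 0.731, 0.002]
ft_force: [-0.0, 0.7, -3.3]
finger_gap: 0.0241
grip_force: 30.0
```

```bash
python3 pm.py; python3 -c "
from h import *
go(.4285,-.2589,.21,4)
st=status.read_state();print(st['position'],st['ft_force'],st['finger_gap'])"
```

```text
toolyaw 3.9 gap 0.0241 fz -3.3 z 0.2137 blob (228, 172, 62, 40) ctr [564.7 -46.9] [29.2 43. ] ang 89.3 local max x 0.0237 y rng -0.0202 0.024
 units x -6.48 y -4.92 z 0.06 twist -0.03 (cur yaw 3.9, q7 0.21, t 34.0)
[ 0.56272581 -0.05489188  0.21212962] [-0.05066174  0.00349895 -2.91544918] 0.024236010436799935
```

Emit:
move_arm(
  moves=[
    {"grip": -1,"x": -0.25,"y": -0.2,"z": 0,"twist": 0},
    {"grip": -1,"x": -0.75,"y": -0.57,"z": 0,"twist": 0},
    {"grip": -1,"x": -1.4,"y": -1.06,"z": 0,"twist": 0},
    {"grip": -1,"x": -2.1,"y": -1.6,"z": 0,"twist": 0},
    {"grip": -1,"x": -2.9,"y": -2.2,"z": 0,"twist": 0},
    {"grip": -1,"x": -3.65,"y": -2.77,"z": 0,"twist": 0},
    {"grip": -1,"x": -4.4,"y": -3.34,"z": 0,"twist": 0},
    {"grip": -1,"x": -5.1,"y": -3.87,"z": 0,"twist": 0},
    {"grip": -1,"x": -5.75,"y": -4.37,"z": 0,"twist": 0},
    {"grip": -1,"x": -6.2,"y": -4.7,"z": 0,"twist": 0},
    {"grip": -1,"x": -6.48,"y": -4.92,"z": 0,"twist": 0},
    {"grip": -1,"x": -6.48,"y": -4.92,"z": 0,"twist": 0},
  ],
)

```text
clock: 35.02
position: [0.4253, -0.2614, 0.2107]
orientation: [-0.0, 0.685, 0.729, -0.0]
ft_force: [0.1, -0.4, -2.8]
finger_gap: 0.0238
grip_force: 30.0
```

```bash
python3 pm.py; python3 -c "
from h import *
go(.4285,-.2589,.1145,4)
st=status.read_state();print(st['position'],st['ft_force'],st['finger_gap'])"
```

```text
toolyaw 3.6 gap 0.0238 fz -2.8 z 0.2107 blob (304, 214, 36, 31) ctr [ 475.9 -278.3] [26.4 24.1] ang 3.6 local max x -0.0081 y rng 0.0362 0.0627
 units x 0.02 y 0.06 z 3.21 twist -0.06 (cur yaw 3.7, q7 0.57, t 35.1)
[ 0.42665502 -0.25961386  0.21078176] [ 0.43970305 -0.23573973 -3.64986277] 0.023850978911962556
```

Emit:
move_arm(
  moves=[
    {"grip": -1,"x": 0,"y": 0.05,"z": 0.2,"twist": 0},
    {"grip": -1,"x": 0,"y": 0.05,"z": 0.6,"twist": 0},
    {"grip": -1,"x": 0,"y": 0.05,"z": 1.1,"twist": 0},
    {"grip": -1,"x": 0,"y": 0.05,"z": 1.6,"twist": 0},
    {"grip": -1,"x": 0,"y": 0.05,"z": 2.1,"twist": 0},
    {"grip": -1,"x": 0,"y": 0.05,"z": 2.5,"twist": 0},
    {"grip": -1,"x": 0,"y": 0.05,"z": 2.8,"twist": 0},
    {"grip": -1,"x": 0,"y": 0.05,"z": 3.0,"twist": 0},
    {"grip": -1,"x": 0,"y": 0.05,"z": 3.1,"twist": 0},
    {"grip": -1,"x": 0,"y": 0.05,"z": 3.22,"twist": 0},
    {"grip": -1,"x": 0,"y": 0.05,"z": 3.22,"twist": 0},
    {"grip": -1,"x": 0,"y": 0.05,"z": 3.22,"twist": 0},
  ],
)

```text
clock: 36.22
position: [0.4298, -0.2587, 0.115]
orientation: [0.0, 0.683, 0.73, 0.0]
ft_force: [-0.6, -0.1, -2.0]
finger_gap: 0.0236
grip_force: 30.0
```

```bash
sed -i 's/(H>100)/(H>92)/' pm.py; python3 pm.py .041; python3 -c "
from h import *
go(.4285,-.2589,.1143,90)
st=status.read_state();print(st['position'],st['ft_force'],st['finger_gap'])"
```

```text
toolyaw 3.8 gap 0.0236 fz -2.0 z 0.1150 blob (317, 173, 23, 60) ctr [ 482.2 -254.6] [16.3 45.7] ang 6.7 local max x 0.0232 y rng 0.045 0.0618
toolyaw 3.8 gap 0.0236 fz -2.0 z 0.1150 blob (227, 172, 63, 41) ctr [ 430.6 -249.6] [44.3 29.4] ang 2.4 local max x 0.024 y rng -0.0211 0.0237
 units x -0.00 y -0.05 z 0.03 twist -17.23 (cur yaw 3.8, q7 0.67, t 36.3)
[ 0.42984802 -0.25874019  0.1151153 ] [ 0.26554578 -0.71189273 -1.69083915] 0.023766895110912033
```

Emit:
move_arm(
  moves=[
    {"grip": -1,"x": 0,"y": 0,"z": 0.03,"twist": 0},
    {"grip": -1,"x": 0,"y": 0,"z": 0.03,"twist": -1.4},
    {"grip": -1,"x": 0,"y": 0,"z": 0.03,"twist": -2.8},
    {"grip": -1,"x": 0,"y": 0,"z": 0.03,"twist": -4.2},
    {"grip": -1,"x": 0,"y": 0,"z": 0.03,"twist": -5.6},
    {"grip": -1,"x": 0,"y": 0,"z": 0.03,"twist": -7},
    {"grip": -1,"x": 0,"y": 0,"z": 0.03,"twist": -8.4},
    {"grip": -1,"x": 0,"y": 0,"z": 0.03,"twist": -9.8},
    {"grip": -1,"x": 0,"y": 0,"z": 0.03,"twist": -11.2},
    {"grip": -1,"x": 0,"y": 0,"z": 0.03,"twist": -12.6},
    {"grip": -1,"x": 0,"y": 0,"z": 0.03,"twist": -14},
    {"grip": -1,"x": 0,"y": 0,"z": 0.03,"twist": -15.4},
  ],
)

```text
clock: 37.27
position: [0.4297, -0.2586, 0.114]
orientation: [0.0, 0.077, 0.997, 0.0]
ft_force: [-0.1, 0.8, -1.5]
finger_gap: 0.0239
grip_force: 30.0
```

Emit:
move_arm(
  moves=[
    {"grip": -1,"x": 0,"y": 0,"z": 0,"twist": -1.3},
    {"grip": -1,"x": 0,"y": 0,"z": 0,"twist": -2},
    {"grip": -1,"x": 0,"y": 0,"z": 0,"twist": -2},
  ],
)

```text
clock: 37.52
position: [0.4297, -0.2587, 0.114]
orientation: [0.0, -0.009, 1.0, -0.0]
ft_force: [-0.4, 0.4, -2.4]
finger_gap: 0.0239
grip_force: 30.0
```

```bash
python3 pm.py .041; python3 -c "
from h import *
st=status.read_state();print(st['position'],st['ft_force'],st['ft_torque'],st['finger_gap'])"
```

```text
toolyaw 91.0 gap 0.0239 fz -2.4 z 0.1140 blob (226, 174, 61, 39) ctr [ 421.3 -259.2] [28.4 43. ] ang 0.9 local max x 0.0225 y rng -0.0219 0.0212
[ 0.42962628 -0.25867629  0.11396365] [-0.65768821 -0.60990491 -2.69265137] [-0.02438059  0.0142613  -0.06681724] 0.024053025346034252
```

Emit:
move_arm(
  moves=[
    {"grip": -1,"x": 0,"y": 0,"z": -0.2,"twist": 0},
    {"grip": -1,"x": 0,"y": 0,"z": -0.4,"twist": 0},
    {"grip": -1,"x": 0,"y": 0,"z": -0.6,"twist": 0},
    {"grip": -1,"x": 0,"y": 0,"z": -0.9,"twist": 0},
    {"grip": -1,"x": 0,"y": 0,"z": -1.3,"twist": 0},
    {"grip": -1,"x": 0,"y": 0,"z": -2,"twist": 0},
    {"grip": -1,"x": 0,"y": 0,"z": -3,"twist": 0},
    {"grip": -1,"x": 0,"y": 0,"z": -3.7,"twist": 0},
    {"grip": -1,"x": 0,"y": 0,"z": -3.7,"twist": 0},
    {"grip": -1,"x": 0,"y": 0,"z": -3.7,"twist": 0},
  ],
)

```text
clock: 38.4
position: [0.4301, -0.2588, 0.2262]
orientation: [0.001, -0.007, 1.0, -0.0]
ft_force: [-0.1, -0.1, -2.5]
finger_gap: 0.0236
grip_force: 30.0
```

```bash
python3 pm.py .041
python3 - <<'E'
from h import *
t,d=camera('top');T=ext('top');c=calibration('top')
np.savez('t9',t=t,d=d)
v,u=np.mgrid[150:260,60:200];z=d[150:260,60:200]
p=cv2.undistortPoints(np.stack([u,v],-1).reshape(-1,1,2).astype(float),c['mtx'],c['D']).reshape(-1,2)
P=(np.c_[p,np.ones(len(p))]*z.reshape(-1,1))@T[:3,:3].T+T[:3,3]
br=t[150:260,60:200].max(2).ravel()
k=(P[:,2]>.077)&(P[:,2]<.093)&(z.ravel()>0)&(br>100)
r=cv2.minAreaRect((P[k][:,:2]*1000).astype(np.float32));print(k.sum(),r, np.c_[u.ravel(),v.ravel()][k].mean(0))
go(r[0][0]/1000,r[0][1]/1000,.235,90)
# the three plugs in top
hsv=cv2.cvtColor(t,cv2.COLOR_RGB2HSV);m=cv2.inRange(hsv,(95,90,40),(130,255,255))
for cc in cv2.findContours(m,cv2.RETR_EXTERNAL,cv2.CHAIN_APPROX_NONE)[0]:
    if 40<cv2.contourArea(cc)<600:
        q=cv2.minAreaRect(cc);print(np.round(q[0]),ray('top',[q[0]],.041,T)[0,:2].round(3))
E
```

```text
toolyaw 90.8 gap 0.0236 fz -2.5 z 0.2262 blob (190, 214, 27, 31) ctr [ 497.6 -315.4] [35.4 28.4] ang 0.7 local max x -0.0489 y rng -0.0716 -0.0432
toolyaw 90.8 gap 0.0236 fz -2.5 z 0.2262 blob (235, 148, 43, 43) ctr [ 429.9 -259. ] [44.8 43.3] ang 0.1 local max x 0.0226 y rng -0.0221 0.0217
244 ((448.026611328125, 374.24176025390625), (60.67985916137695, 58.0813102722168), 75.18656921386719) [135.55327869 203.33196721]
 units x -0.93 y 21.07 z -0.35 twist 0.17 (cur yaw 90.8, q7 2.07, t 38.5)
[508. 245.] [ 0.279 -0.85 ]
[336. 184.] [ 0.5   -0.255]
[357. 182.] [ 0.502 -0.324]
[343. 131.] [ 0.671 -0.286]
```

Emit:
move_arm(
  moves=[
    {"grip": -1,"x": -0.6,"y": 19,"z": -0.3,"twist": 0},
    {"grip": -1,"x": -0.6,"y": 19,"z": -0.3,"twist": 0},
    {"grip": -1,"x": -0.6,"y": 19,"z": -0.3,"twist": 0},
    {"grip": -1,"x": -0.6,"y": 19,"z": -0.3,"twist": 0},
    {"grip": -1,"x": -0.6,"y": 19,"z": -0.3,"twist": 0},
    {"grip": -1,"x": -0.6,"y": 19,"z": -0.3,"twist": 0},
    {"grip": -1,"x": -0.6,"y": 19,"z": -0.3,"twist": 0},
    {"grip": -1,"x": -0.6,"y": 19,"z": -0.3,"twist": 0},
    {"grip": -1,"x": -0.6,"y": 19,"z": -0.3,"twist": 0},
    {"grip": -1,"x": -0.6,"y": 19,"z": -0.3,"twist": 0},
    {"grip": -1,"x": -0.6,"y": 19,"z": -0.3,"twist": 0},
    {"grip": -1,"x": -0.6,"y": 19,"z": -0.3,"twist": 0},
  ],
)

```text
clock: 39.5
position: [0.437, 0.243, 0.2314]
orientation: [-0.001, -0.007, 1.0, -0.0]
ft_force: [0.7, -0.7, -1.3]
finger_gap: 0.0237
grip_force: 30.0
```

Run:
```python
from h import *
go(.53,.375,.235,90)
```

```text
units x -3.16 y 4.36 z -0.13 twist 0.16 (cur yaw 90.8, q7 0.99, t 39.5)
```

Emit:
move_arm(
  moves=[
    {"grip": -1,"x": -3.1,"y": 4.35,"z": -0.1,"twist": 0},
    {"grip": -1,"x": -3.1,"y": 4.35,"z": -0.1,"twist": 0},
    {"grip": -1,"x": -3.1,"y": 4.35,"z": -0.1,"twist": 0},
    {"grip": -1,"x": -3.1,"y": 4.35,"z": -0.1,"twist": 0},
    {"grip": -1,"x": -3.1,"y": 4.35,"z": -0.1,"twist": 0},
    {"grip": -1,"x": -3.1,"y": 4.35,"z": -0.1,"twist": 0},
    {"grip": -1,"x": -3.1,"y": 4.35,"z": -0.1,"twist": 0},
  ],
)

```text
clock: 40.08
position: [0.5287, 0.3723, 0.2341]
orientation: [-0.001, -0.007, 1.0, -0.001]
ft_force: [0.5, 0.5, -1.9]
finger_gap: 0.0234
grip_force: 30.0
```

```bash
cat > stand.py <<'E'
from h import *
st=status.read_state();im,d=camera('wrist');T=ext('wrist',st);c=calibration('wrist')
np.savez('w10',im=im,d=d,T=T)
v,u=np.mgrid[0:240,60:452];z=d[0:240,60:452]
p=cv2.undistortPoints(np.stack([u,v],-1).reshape(-1,1,2).astype(float),c['mtx'],c['D']).reshape(-1,2)
P=(np.c_[p,np.ones(len(p))]*z.reshape(-1,1))@T[:3,:3].T+T[:3,3]
k=(np.abs(P[:,2]-.085)<.003)&(z.ravel()>0)&(np.hypot(P[:,0]-.448,P[:,1]-.375)<.07)&(im[0:240,60:452].max(2).ravel()>90)
r=cv2.minAreaRect((P[k][:,:2]*1000).astype(np.float32));print(k.sum(),r,P[k].mean(0),np.c_[u.ravel(),v.ravel()][k].mean(0))
x,y=np.array(r[0])/1000
go(x,y,.21,90);print(st['finger_gap'])
E
python3 stand.py
```

```text
3201 ((447.7275390625, 376.43438720703125), (60.76131820678711, 59.875457763671875), 75.26923370361328) [0.44649755 0.37641641 0.08398994] [262.25242112  86.47766323]
 units x 2.70 y 0.19 z 0.83 twist 0.16 (cur yaw 90.8, q7 0.92, t 40.1)
0.02340786286212096
```

Emit:
move_arm(
  moves=[
    {"grip": -1,"x": 2.7,"y": 0.18,"z": 0.3,"twist": 0},
    {"grip": -1,"x": 2.7,"y": 0.18,"z": 0.7,"twist": 0},
    {"grip": -1,"x": 2.7,"y": 0.18,"z": 0.7,"twist": 0},
    {"grip": -1,"x": 2.7,"y": 0.18,"z": 0.7,"twist": 0},
    {"grip": -1,"x": 2.7,"y": 0.18,"z": 0.7,"twist": 0},
    {"grip": -1,"x": 2.7,"y": 0.18,"z": 0.7,"twist": 0},
  ],
)

```text
clock: 40.63
position: [0.4494, 0.3767, 0.2158]
orientation: [0.001, -0.006, 1.0, 0.001]
ft_force: [0.7, -0.1, -0.8]
finger_gap: 0.024
grip_force: 30.0
```

Run:
```python
from h import *
go(.4477,.3764,.0985,90.8)
```

```text
units x 0.06 y -0.01 z 3.91 twist -0.01 (cur yaw 90.7, q7 0.81, t 40.6)
```

Emit:
move_arm(
  moves=[
    {"grip": -1,"x": 0.05,"y": 0,"z": 0.3,"twist": 0},
    {"grip": -1,"x": 0.05,"y": 0,"z": 0.7,"twist": 0},
    {"grip": -1,"x": 0.05,"y": 0,"z": 1.1,"twist": 0},
    {"grip": -1,"x": 0.05,"y": 0,"z": 1.5,"twist": 0},
    {"grip": -1,"x": 0.05,"y": 0,"z": 2.0,"twist": 0},
    {"grip": -1,"x": 0.05,"y": 0,"z": 2.5,"twist": 0},
    {"grip": -1,"x": 0.05,"y": 0,"z": 3.0,"twist": 0},
    {"grip": -1,"x": 0.05,"y": 0,"z": 3.4,"twist": 0},
    {"grip": -1,"x": 0.05,"y": 0,"z": 3.7,"twist": 0},
    {"grip": -1,"x": 0.05,"y": 0,"z": 3.9,"twist": 0},
    {"grip": -1,"x": 0.05,"y": 0,"z": 3.9,"twist": 0},
    {"grip": -1,"x": 0.05,"y": 0,"z": 3.9,"twist": 0},
  ],
)

```text
clock: 41.63
position: [0.4467, 0.3775, 0.0977]
orientation: [0.0, -0.007, 1.0, 0.0]
ft_force: [-0.3, -0.9, -2.5]
finger_gap: 0.0237
grip_force: 30.0
```

Run:
```python
from h import *
go(.4477,.3764,.0975,90.8)
st=status.read_state();print(st['ft_force'],st['finger_gap'])
```

```text
units x -0.03 y -0.04 z 0.01 twist 0.01 (cur yaw 90.8, q7 0.81, t 41.6)
[-0.25238493 -0.91755245 -2.49355954] 0.02369592578063428
```

Emit:
move_arm(
  moves=[
    {"grip": -1,"x": 0,"y": 0,"z": 0.03,"twist": 0},
    {"grip": -0.3,"x": 0,"y": 0,"z": 0.03,"twist": 0},
    {"grip": 0,"x": 0,"y": 0,"z": 0.03,"twist": 0},
    {"grip": 1,"x": 0,"y": 0,"z": 0.03,"twist": 0},
    {"grip": 1,"x": 0,"y": 0,"z": 0.03,"twist": 0},
    {"grip": 1,"x": 0,"y": 0,"z": 0.03,"twist": 0},
    {"grip": 1,"x": 0,"y": 0,"z": 0.03,"twist": 0},
    {"grip": 1,"x": 0,"y": 0,"z": 0.03,"twist": 0},
    {"grip": 1,"x": 0,"y": 0,"z": 0.03,"twist": 0},
    {"grip": 1,"x": 0,"y": 0,"z": 0.03,"twist": 0},
  ],
)

```text
clock: 42.47
position: [0.4465, 0.3774, 0.0968]
orientation: [0.0, -0.007, 1.0, 0.0]
ft_force: [1.0, -0.4, 0.3]
finger_gap: 0.0755
grip_force: 0.0
```

Emit:
move_arm(
  moves=[
    {"grip": 1,"x": 0,"y": 0,"z": -0.5,"twist": 0},
    {"grip": 1,"x": 0,"y": 0,"z": -1.2,"twist": 0},
    {"grip": 1,"x": 0,"y": 0,"z": -2,"twist": 0},
    {"grip": 1,"x": 0,"y": 0,"z": -3,"twist": 0},
    {"grip": 1,"x": 0,"y": 0,"z": -4.2,"twist": 0},
    {"grip": 1,"x": 0,"y": 0,"z": -5.4,"twist": 0},
    {"grip": 1,"x": 0,"y": 0,"z": -5.4,"twist": 0},
    {"grip": 1,"x": 0,"y": 0,"z": -5.4,"twist": 0},
    {"grip": 1,"x": 0,"y": 0,"z": -5.4,"twist": 0},
  ],
)

```text
clock: 43.22
position: [0.4463, 0.3772, 0.2582]
orientation: [-0.0, -0.007, 1.0, -0.0]
ft_force: [0.1, 0.1, -0.5]
finger_gap: 0.0873
grip_force: 0.0
```

Run:
```python
from h import *
st=status.read_state();im,d=camera('wrist');T=ext('wrist',st);c=calibration('wrist')
v,u=np.mgrid[100:250,190:340];z=d[100:250,190:340]
p=cv2.undistortPoints(np.stack([u,v],-1).reshape(-1,1,2).astype(float),c['mtx'],c['D']).reshape(-1,2)
P=(np.c_[p,np.ones(len(p))]*z.reshape(-1,1))@T[:3,:3].T+T[:3,3]
for lo,hi in((.136,.16),(.08,.0865)):
    k=(P[:,2]>lo)&(P[:,2]<hi);r=cv2.minAreaRect((P[k][:,:2]*1000).astype(np.float32));print(k.sum(),P[k].mean(0),r)
print(st['position'],st['finger_gap'])
# bar in top: expected closed
t,_=camera('top');H,S,V=cv2.split(cv2.cvtColor(t,cv2.COLOR_RGB2HSV))
m=(((H<6)|(H>174))&(S>120)&(V>60));v,u=np.nonzero(m[130:190,170:225]);print('red',len(v),u.mean()+170,v.mean()+130, ray('top',[[u.mean()+170,v.mean()+130]],.185,ext('top')))
go(.5585,.150,.27,89)
```

```text
813 [0.44748067 0.37744285 0.14186103] ((448.1199035644531, 377.6621398925781), (23.69084930419922, 24.683807373046875), 0.15283094346523285)
1618 [0.4419163  0.37483149 0.084172  ] ((447.9753723144531, 376.58111572265625), (61.27473831176758, 61.22874450683594), 75.36931610107422)
[0.4463375  0.37720055 0.25817921] 0.08730070120559073
red 157 202.9235668789809 157.96178343949043 [[0.56801931 0.15095767 0.185     ]]
 units x -3.64 y -7.62 z -0.42 twist 0.37 (cur yaw 90.8, q7 0.81, t 43.3)
```

The rod is seated upright in the stand and the clamp is still closed. Back to the bar to open it.

Emit:
move_arm(
  moves=[
    {"grip": 1,"x": -3.75,"y": -7.6,"z": -0.4,"twist": 0.37},
    {"grip": 1,"x": -3.75,"y": -7.6,"z": -0.4,"twist": 0.37},
    {"grip": 1,"x": -3.75,"y": -7.6,"z": -0.4,"twist": 0.37},
    {"grip": 1,"x": -3.75,"y": -7.6,"z": -0.4,"twist": 0.37},
    {"grip": 1,"x": -3.75,"y": -7.6,"z": -0.4,"twist": 0.37},
    {"grip": 1,"x": -3.75,"y": -7.6,"z": -0.4,"twist": 0.37},
    {"grip": 1,"x": -3.75,"y": -7.6,"z": -0.4,"twist": 0.37},
    {"grip": 1,"x": -3.75,"y": -7.6,"z": -0.4,"twist": 0.37},
    {"grip": 0.4,"x": -3.75,"y": -7.6,"z": -0.4,"twist": 0.37},
    {"grip": 0.4,"x": -3.75,"y": -7.6,"z": -0.4,"twist": 0.37},
  ],
)

```text
clock: 44.15
position: [0.5615, 0.1525, 0.2699]
orientation: [-0.001, 0.008, 1.0, 0.0]
ft_force: [-0.2, -0.2, 0.2]
finger_gap: 0.0802
grip_force: 0.0
```

Run:
```python
from h import *
go(.562,.150,.166,89)
```

```text
units x -0.02 y -0.08 z 3.46 twist 0.02 (cur yaw 89.1, q7 1.24, t 44.1)
```

Emit:
move_arm(
  moves=[
    {"grip": 0.2,"x": 0,"y": -0.06,"z": 1,"twist": 0},
    {"grip": 0.2,"x": 0,"y": -0.06,"z": 2,"twist": 0},
    {"grip": 0.2,"x": 0,"y": -0.06,"z": 2.8,"twist": 0},
    {"grip": 0.2,"x": 0,"y": -0.06,"z": 3.45,"twist": 0},
    {"grip": 0.2,"x": 0,"y": -0.06,"z": 3.45,"twist": 0},
    {"grip": 0.2,"x": 0,"y": -0.06,"z": 3.45,"twist": 0},
    {"grip": -1,"x": 0,"y": -0.06,"z": 3.45,"twist": 0},
    {"grip": -1,"x": 0,"y": -0.06,"z": 3.45,"twist": 0},
    {"grip": -1,"x": 0,"y": -0.06,"z": 3.45,"twist": 0},
    {"grip": -1,"x": 0,"y": -0.06,"z": 3.45,"twist": 0},
    {"grip": -1,"x": 0,"y": -0.06,"z": 3.45,"twist": 0},
    {"grip": -1,"x": 0,"y": -0.06,"z": 3.45,"twist": 0},
  ],
)

```text
clock: 45.15
position: [0.5624, 0.1492, 0.1676]
orientation: [0.0, 0.009, 1.0, 0.0]
ft_force: [-0.4, -0.3, 0.9]
finger_gap: 0.0203
grip_force: 0.0
```

Emit:
move_arm(
  moves=[
    {"grip": -1,"x": 0,"y": 0,"z": 0,"twist": 0},
    {"grip": -1,"x": 0,"y": 0,"z": 0,"twist": 0},
    {"grip": -1,"x": 0,"y": 0,"z": 0,"twist": 0},
    {"grip": -1,"x": 0,"y": 0,"z": 0,"twist": 0},
  ],
)

```text
clock: 45.48
position: [0.5623, 0.1498, 0.1674]
orientation: [0.0, 0.009, 1.0, 0.0]
ft_force: [0.9, 3.2, 1.4]
finger_gap: 0.0152
grip_force: 30.0
```

Emit:
move_arm(
  moves=[
    {"grip": -1,"x": 0,"y": 0.32,"z": 0.17,"twist": 0},
    {"grip": -1,"x": 0,"y": 0.63,"z": 0.37,"twist": 0},
    {"grip": -1,"x": 0,"y": 0.91,"z": 0.61,"twist": 0},
    {"grip": -1,"x": 0,"y": 1.17,"z": 0.87,"twist": 0},
    {"grip": -1,"x": 0,"y": 1.4,"z": 1.15,"twist": 0},
    {"grip": -1,"x": 0,"y": 1.61,"z": 1.45,"twist": 0},
    {"grip": -1,"x": 0,"y": 1.78,"z": 1.78,"twist": 0},
    {"grip": -1,"x": 0,"y": 1.91,"z": 2.12,"twist": 0},
    {"grip": -1,"x": 0,"y": 2.02,"z": 2.47,"twist": 0},
    {"grip": -1,"x": 0,"y": 2.08,"z": 2.83,"twist": 0},
    {"grip": -1,"x": 0,"y": 2.11,"z": 3.2,"twist": 0},
    {"grip": -1,"x": 0,"y": 2.11,"z": 3.5,"twist": 0},
  ],
)

```text
clock: 46.48
position: [0.5631, 0.2136, 0.0607]
orientation: [-0.0, 0.008, 1.0, 0.001]
ft_force: [-0.2, 3.6, -1.8]
finger_gap: 0.0142
grip_force: 29.9
```

Emit:
move_arm(
  moves=[
    {"grip": -1,"x": 0,"y": 0,"z": 0,"twist": 0},
    {"grip": -1,"x": 0,"y": 0,"z": 0,"twist": 0},
    {"grip": 0.2,"x": 0,"y": 0,"z": 0,"twist": 0},
    {"grip": 0.2,"x": 0,"y": 0,"z": 0,"twist": 0},
    {"grip": 0.2,"x": 0,"y": 0,"z": 0,"twist": 0},
    {"grip": 0.2,"x": 0,"y": 0,"z": 0,"twist": 0},
    {"grip": 0.2,"x": 0,"y": 0,"z": -1,"twist": 0},
    {"grip": 0.2,"x": 0,"y": 0,"z": -2,"twist": 0},
    {"grip": 1,"x": 0,"y": 0,"z": -3,"twist": 0},
    {"grip": 1,"x": 0,"y": 0,"z": -4,"twist": 0},
    {"grip": 1,"x": 0,"y": 0,"z": -5,"twist": 0},
    {"grip": 1,"x": 0,"y": 0,"z": -5,"twist": 0},
  ],
)

```text
clock: 47.48
position: [0.5661, 0.213, 0.2193]
orientation: [0.004, 0.009, 1.0, 0.002]
ft_force: [-0.2, -0.0, 0.6]
finger_gap: 0.0709
grip_force: 0.0
```

Emit:
move_arm(
  moves=[
    {"grip": 1,"x": 7,"y": 3,"z": 0,"twist": 0},
    {"grip": 1,"x": 7,"y": 3,"z": 0,"twist": 0},
    {"grip": 1,"x": 7,"y": 3,"z": 0,"twist": 0},
    {"grip": 1,"x": 7,"y": 3,"z": 0,"twist": 0},
    {"grip": 1,"x": 7,"y": 3,"z": 0,"twist": 0},
    {"grip": 1,"x": 7,"y": 3,"z": 0,"twist": 0},
    {"grip": 1,"x": 7,"y": 3,"z": 0,"twist": 0},
  ],
)

```text
clock: 48.07
position: [0.351, 0.3086, 0.2128]
orientation: [0.0, 0.006, 1.0, 0.001]
ft_force: [-0.1, 0.2, 0.5]
finger_gap: 0.0871
grip_force: 0.0
```

Run:
```python
from h import *
st=status.read_state();print(st['position'],st['finger_gap'])
t,_=camera('top');s,_=camera('scene')
save('end',np.hstack([cv2.resize(t[100:260,80:430],(440,201)),cv2.resize(s[90:290,110:420],(360,232))[:201]]))
H,S,V=cv2.split(cv2.cvtColor(t,cv2.COLOR_RGB2HSV))
m=(((H<6)|(H>174))&(S>120)&(V>60));v,u=np.nonzero(m[130:190,170:225]);print('red',len(v),u.mean()+170,v.mean()+130, ray('top',[[u.mean()+170,v.mean()+130]],.077,ext('top')))
```

```text
[0.35096363 0.30864581 0.21278942] 0.08707590003081435
red 134 187.3955223880597 165.07462686567163 [[0.56394349 0.21305829 0.077     ]]
```

View pics/end.png

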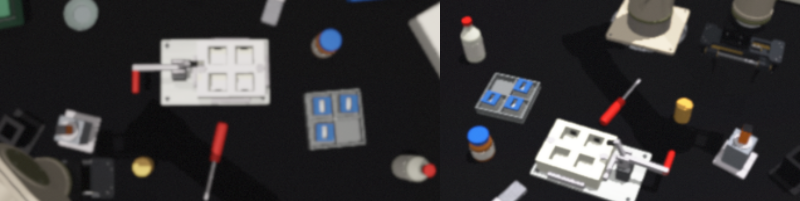

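The end view shows three plugs in the tray, the block with empty bores in its nest, the clamp open at (187,165) as at the start, the rod in its stand, and the jar and bottle upright. Handing in.

```bash
python3 -c "
from cell import bot
print(bot.job_done())"
```

```text
the job is handed in; nothing more can be done
None
```

The job is done and handed in at about 48 s: all three plugs stand in the tray, the rod is back in its stand, the clamp is fully back, the block is in its nest, and the jar and bottle are upright.

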